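# Tuck a strip under the lapped flap of a gluing board and hold it pressed flat

### The job

Pick up the maple strip and tuck its thin tongue under the hinged flap of the gluing board, centred on the board and square to it, sliding it in along the board until the tongue meets the stop bar, without lifting the flap. Then press the strip firmly down flat on the board, at about 10 N, and finish while still holding it pressed there with the fingers; do not let go. Leave the other things on the bench where they are.

Things in the scene. Friction and masses are not known exactly. Their poses are not given: they have to be found in the camera images.
- strip_center (a point): Centre of a loose strip of pale maple, 140 (x) x 44 (y) x 8 mm, 30 to 60 g, 4 mm above its flat underside; z up. The last 40 mm at its +x end are a tongue only 5 mm thick (step on top), full width. A dark round mark is near the other end. It starts flat on the bench right of the gluing board, tongue pointing away from the robot within 0.5 rad.
- tongue_end (a point): Middle of the end edge of the tongue, on the strip's underside: 70 mm from strip_center along the strip's +x.
- glue_board: Fixed gluing board, plywood bed 220 (x) x 200 (y) x 18 mm, scribed line at y = 0; origin under its centre, at bench height; +x away from the robot (within 0.3 rad). On the bed: a dark stop bar 160 wide, 10 high, front face at x = 55 mm, and over it a hinged maple flap, 160 wide, 8 thick, reaching forward to x = 20 mm, 10 mm above the bed. Highest part (hinge) z = 41 mm.
- lap_mid (a point): Point on the bed's top (18 mm above the bench) below the middle of the flap's front edge; the slot under the flap is 10 mm high and 35 mm deep from here. Axes as the gluing board.
- stop_mid (a point): Point on the bed's top at the foot of the stop bar's front face, in its middle: where the middle of the tongue's end belongs; axes as the gluing board.
- flap (a joint): Lift of the flap about its far edge, rad: 0 = lying down as it should; it grows as the front edge is lifted (0.1 rad = 7 mm at the front edge). The flap is light (90 g) and free to be lifted; it falls back by itself.
- sanding_block: Bystander, to be left alone: brown cork sanding block, 46 x 90 x 27 mm.
- finger_plane_2: Bystander, to be left alone: tiny brass hand plane, 29 x 60 x 31 mm.
- tailpiece: Bystander, to be left alone: black ebony violin tailpiece, 41 x 111 x 9 mm, lying flat.
- tea_mug: Bystander, to be left alone: white mug, 101 mm tall.
- spool_clamp_1: Bystander, to be left alone: upright turned wooden spool clamp with wing nut, 68 mm tall.
- bridge_blank_2: Bystander, to be left alone: small maple bridge blank, 33 x 41 x 9 mm.

How it is judged:
By the outcome, as a careful person would: the job done as asked, in the order asked, and still so for the second after the job is handed in, while the arm keeps its last pose, push and grip.
It also fails if it takes over 45 s, if anything falls off the work surface, if the arm or the gripper's body presses on something with over 40 N, if the wrist force passes 120 N, or if a joint passes its speed limit or range.

### The arm

A 6-joint arm with a two-finger parallel gripper is mounted at the origin on the work surface; the furniture and walls round the work are solid. World frame = base frame: x ahead of the robot, y to its left, z up, the work surface at z = 0. Lengths are in mm, angles in rad, forces in N, time in s.
With the tool pointing down it reaches from about 350 to 975 mm from the base axis. Payload 7.1 kg.
Tool frame: the origin (TCP) lies midway between the tips of the shut fingers; the grasp point (between the pads) lies 19 mm behind it (ctrl.pinch_z is the distance from the TCP to the grasp point, in mm); z points along the fingers, y is the direction in which the jaws open and shut (so a half turn about z gives the same grasp; the last joint's range is limited). The gripper opens to 88 mm and grips with 3 to 60 N. Pads are 20 mm wide; open, the fingers measure 115 mm over their backs; the gripper's body (75 mm by 178 mm) begins 61 mm behind the grasp point.
Start: joints at [-1.161, 0.423, 1.63, -0, 1.089, -0.019], TCP at [259.877, -568.391, 222.675] pointing down, gripper open.
Joint ranges: [-3, 3], [-0.9, 2.11], [0.09, 2.58], [-1.31, 4.45], [0.11, 2.69], [-2.54, 2.54]. Speed limits (rad/s): [2.39, 2.39, 3.01, 3.14, 3.14, 3.14].

### API

Orientations are given as a rotation vector (axis times angle).
In Python, from workcell import ctrl gives the robot as it stands.
- The arm moves only by the tool jog_arm, never from a script. Its arguments are lists of equal length, an entry for each row: "xyz": the shift along the world's x, y, z in mm, a list of three; "yaw": the turn about the world's z in degrees. A call has 1 to 20 rows; each row shifts and turns the pose as measured when the row begins; what a row does not reach is not made up. A row lasts 1/12 s, in which the tool goes at most 41.7 mm and 7.16 degrees, less where a joint would pass 70% of its speed; a pose out of reach is approached as far as the arm can. A call with a gripper value outside its range is refused whole. "gripper" is the closure, from 0 (fully open) to 1 (shut), set as the call begins (left out, the last holds). The fingers move at their own pace and stop on an object; the grip force is fixed at half the most. Time passes only in rows, so rows that do not move let the fingers close. It gives the time, the measured TCP pose, the force and the opening at its end, in the units of the state.
- ctrl.get_obs(): the state, without advancing time (a new reading comes with each control period).
- ctrl.get_image(name): name is "scene" or "top"; returns a dict with "img" (420x560x3 uint8, blue, green, red), "K" (3x3 intrinsics, pixels), "R" (3x3) and "t" (3): a world point X has camera coordinates R X + t. Camera axes: x right, y down, z forward; pixel columns grow to the right and rows downward; lengths in mm; the calibration is good to about 2 mm. A picture is of the moment at which its call begins. There is no depth.
- ctrl.close_job(): hands the job in, once; it reports no verdict.
Trained networks look in a picture, given as the dict that the camera call returned (one of the last four; its "shot" number tells which), for a name from the list of things; names that differ only in an ending like _2 or _b are one class to them, and where a whole thing is asked for, a point or a joint stands for the part that bears it (a point fixed in the world has none). Each returns a list of dicts, best first, with "confidence" (0 to 1); they miss things now and then, are a little off and sometimes report something else, mostly with a low value. They report only what shows in the picture. A call takes as long as a camera call.
- ctrl.find_in(picture, thing): "centre" ([column, row] as shares, 0 to 1, of the picture: columns of its width, rows of its height, amid what is visible of it).
- ctrl.regions_of(picture, thing): "region" (420x560 bool, what is visible of it) and "centre" ([column, row] as shares, 0 to 1, of the picture: columns of its width, rows of its height, amid what is visible of it).
- ctrl.pinpoint(picture, thing): "centre" ([column, row] as shares, 0 to 1, of the picture: columns of its width, rows of its height: a listed point, or the origin of a listed thing).
The state is a dict: "t": time; "qpos": joint angles; "qvel": joint speeds; "joint_torque": joint torques, N m; "ee_pos": TCP position; "orientation": TCP orientation; "ft_force": force on the tool from outside, world axes, zero at the start; "moment": the same for the moment, N m; "width": finger opening in mm.
Only numpy, scipy, OpenCV 4.12 (cv2) and the standard library are available. Lean on these libraries where they do the work, as an engineer would, in place of code of your own. Each camera call takes 0.05 s, during which the arm holds its last target.

## Working session

There is one attempt and no reset: what is moved stays moved. The work goes in short steps, Python scripts to look and compute and a tool call to move; the robot and the scene stay as the last step left them, time stands still between calls to the robot, and variables do not carry over. Pictures are saved under pics/ and viewed, and the job is handed in when it is done.

Besides the shell and the picture viewer there is one more tool, called after ">>>" by a JSON object that holds its "fn" and its "kwargs", one argument or row to a line. jog_arm: Moves the arm, as the interface text tells. Its arguments: {"type":"object","properties":{"xyz":{"type":"array","items":{"type":"array","items":{"type":"number"}}},"yaw":{"type":"array","items":{"type":"number"}},"gripper":{"type":"number"}},"required":["xyz","yaw"]}

```bash
mkdir -p pics; ls
cat > h.py <<'E'
import numpy as np, cv2
from workcell import ctrl
def px(c): return np.array([c[0]*560,c[1]*420])
def ray(im,p):
    K,R,t=map(np.array,(im["K"],im["R"],im["t"]))
    d=R.T@np.linalg.solve(K,[p[0],p[1],1]); return -R.T@t, d/np.linalg.norm(d)
def onz(im,p,z):
    o,d=ray(im,p); return o+d*(z-o[2])/d[2]
def tri(ims,ps):
    A=np.zeros((3,3));b=np.zeros(3);L=[]
    for im,p in zip(ims,ps):
        o,d=ray(im,p);M=np.eye(3)-np.outer(d,d);A+=M;b+=M@o;L.append((o,d))
    X=np.linalg.solve(A,b)
    return X,[np.linalg.norm((np.eye(3)-np.outer(d,d))@(X-o)) for o,d in L]
def proj(im,X):
    c=np.array(im["R"])@np.array(X)+np.array(im["t"]);q=np.array(im["K"])@c;return q[:2]/q[2]
E
python3 - <<'E'
from h import *
np.set_printoptions(precision=1,suppress=True)
S=ctrl.get_image("scene");T=ctrl.get_image("top")
cv2.imwrite("pics/s0.png",S["img"]);cv2.imwrite("pics/t0.png",T["img"])
for n in ["strip_center","tongue_end","glue_board","lap_mid","stop_mid"]:
    a=ctrl.pinpoint(S,n);b=ctrl.pinpoint(T,n)
    print(n,[(px(x["centre"]),x["confidence"]) for x in a],[(px(x["centre"]),x["confidence"]) for x in b])
    if a and b: print(tri([S,T],[px(a[0]["centre"]),px(b[0]["centre"])]))
for im in(S,T): print(-np.array(im["R"]).T@np.array(im["t"]))
print(ctrl.get_obs())
E
```

```text
pics
strip_center [] [(array([350.1, 219.6]), 0.55)]
tongue_end [] [(array([355. , 198.4]), 0.76), (array([208.6, 246.9]), 0.51), (array([333.5, 190.1]), 0.5)]
glue_board [(array([253.3, 217.4]), 0.73)] [(array([266.7, 193.8]), 0.92), (array([166.3, 247. ]), 0.72)]
(array([562.6, -51.6,   2.8]), [np.float64(1.691052270084891), np.float64(1.691052270085014)])
lap_mid [(array([252.5, 208.8]), 0.74), (array([298.1, 250.2]), 0.55)] [(array([266.7, 188.5]), 0.74)]
(array([576.9, -54.1,  22.6]), [np.float64(0.8044184571398755), np.float64(0.8044184571399464)])
stop_mid [(array([249.1, 198.1]), 0.55)] [(array([270.5, 175.3]), 0.64)]
(array([622.6, -65.8,  28.2]), [np.float64(0.2659104622058697), np.float64(0.2659104622058632)])
[-466.3  401.5  793.6]
[ 328.9 -108.4 1537.1]
{'t': 0.6, 'qpos': array([-1.2,  0.4,  1.6, -0. ,  1.1, -0. ]), 'qvel': array([ 0.,  0.,  0.,  0., -0.,  0.]), 'joint_torque': array([  0. , -54.4, -27.4,   0.1,   0. ,  -0. ]), 'ee_pos': array([ 259.9, -568.4,  222.7]), 'orientation': array([3.1, 0.7, 0. ]), 'ft_force': array([-0.1, -0.6, -0.7]), 'moment': array([ 0., -0.,  0.]), 'width': 87.77646234809168}
```

View pics/s0.png

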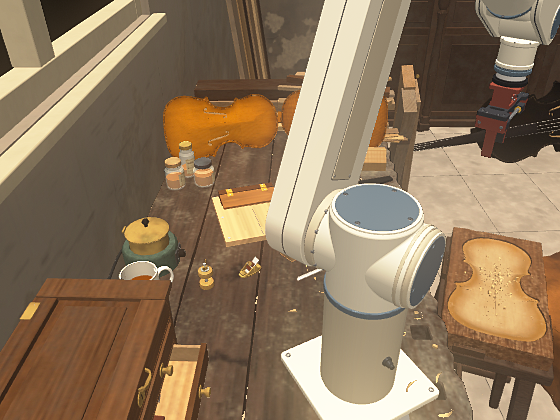

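View pics/t0.png

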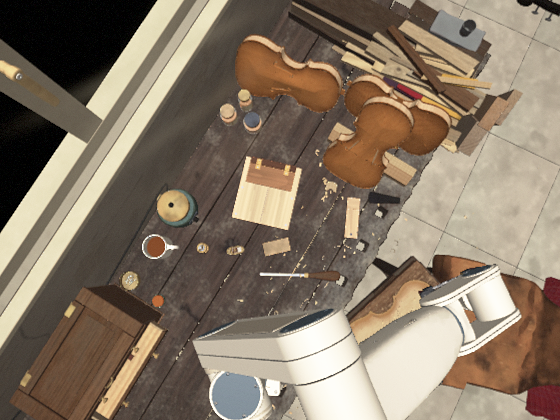

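Run:
```python
import cv2
t=cv2.imread("pics/t0.png");cv2.imwrite("pics/t0z.png",cv2.resize(t[130:260,215:395],None,fx=4.4,fy=4.4,interpolation=cv2.INTER_CUBIC))
t=cv2.imread("pics/s0.png");cv2.imwrite("pics/s0z.png",cv2.resize(t[150:300,170:370],None,fx=4,fy=4,interpolation=cv2.INTER_CUBIC))
```

```text
(no output)
```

View pics/t0z.png

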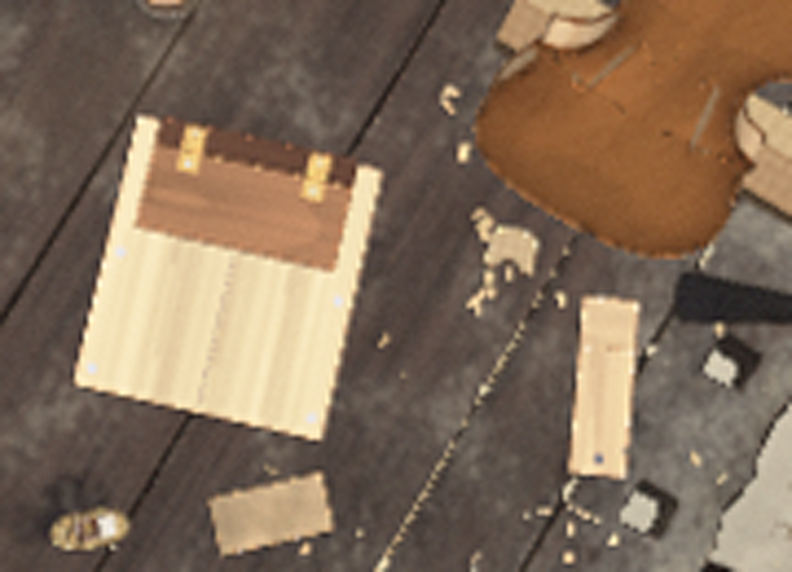

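View pics/s0z.png

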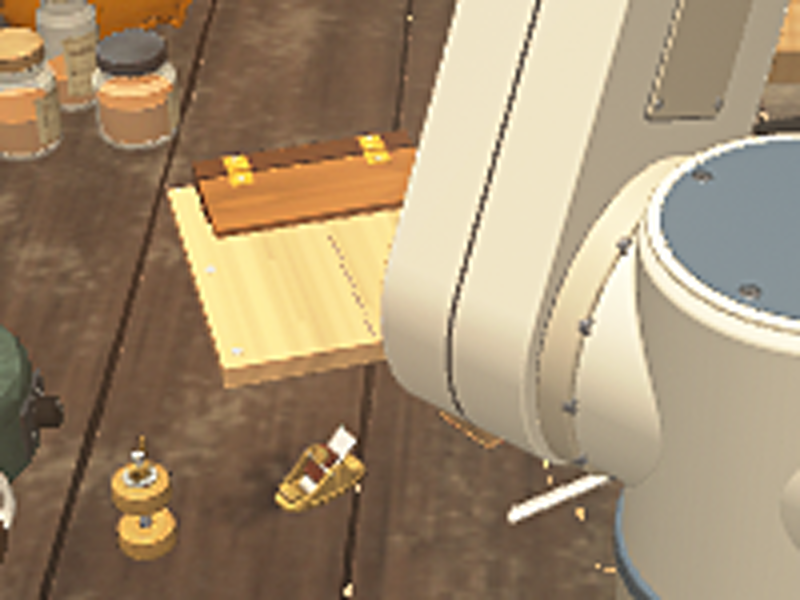

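Run:
```python
from h import *
np.set_printoptions(precision=1,suppress=True)
S=ctrl.get_image("scene");T=ctrl.get_image("top")
P=onz(T,(352.5,217.5),8);print(P,proj(S,P),T["K"][0,0],S["K"][0,0])
for n in ["strip_center","glue_board","flap","tailpiece","sanding_block","bridge_blank_2","finger_plane_2","spool_clamp_1","tea_mug"]:
    for r in ctrl.regions_of(T,n)[:2]:
        m=r["region"].astype(np.uint8); c=px(r["centre"])
        q=cv2.minAreaRect(np.argwhere(m)[:,::-1].astype(np.float32))
        print(n,r["confidence"],c,onz(T,c,8),q)
def Z(p):return np.array(p)/4.4+[215,130]
for nm,p in [("board TL",(137,117)),("TR",(383,168)),("BR",(322,438)),("BL",(77,384))]: print(nm,onz(T,Z(p),18))
for nm,p in [("flapL",(135,228)),("R",(333,271))]: print(nm,onz(T,Z(p),36))
for nm,p in [("stripTL",(582,297)),("TR",(640,299)),("BR",(626,478)),("BL",(570,474)),('blk1',(724,362)),('blk2',(640,510))]: print(nm,onz(T,Z(p),8))
```

```text
[ 483.3 -351.8    8. ] [359.8 200.9] 443.58280301308497 494.58914590899474
strip_center 0.89 [352.5 218.5] [ 479.9 -351.9    8. ] ((351.9310607910156, 217.32760620117188), (11.875503540039062, 39.19747543334961), 4.763641834259033)
glue_board 0.76 [270.1 191.7] [568.6 -64.8   8. ] ((266.5915832519531, 192.1829833984375), (58.21752166748047, 64.21656799316406), 14.322718620300293)
glue_board 0.38 [351.7 218. ] [ 481.6 -349.     8. ] ((351.5921936035156, 217.8473663330078), (12.878854751586914, 40.11185073852539), 4.573921203613281)
flap 0.59 [269.8 177. ] [620.7 -62.8   8. ] ((269.956298828125, 176.83290100097656), (46.40386199951172, 20.29203224182129), 11.888657569885254)
tailpiece 0.69 [383.8 201.6] [ 540.8 -460.6    8. ] ((383.4459533691406, 199.32431030273438), (29.591815948486328, 9.370742797851562), 9.462321281433105)
sanding_block 0.89 [277.8 243.6] [388.6 -95.2   8. ] ((275.817626953125, 246.92942810058594), (12.798896789550781, 26.573984146118164), 77.47119140625)
bridge_blank_2 0.39 [332.3 184.5] [ 597.8 -281.5    8. ] ((330.4999694824219, 186.5), (10.982503890991211, 9.805807113647461), 11.309932708740234)
spool_clamp_1 0.6 [204.3 247.5] [370.5 157.3   8. ] ((202.5, 248.0), (10.0, 11.0), 90.0)
tea_mug 0.93 [156.3 248.4] [364.5 322.4   8. ] ((160.0, 246.0), (24.0, 36.0), 90.0)
tea_mug 0.6 [269.9 177.9] [617.4 -63.2   8. ] ((269.5956726074219, 176.540771484375), (46.012081146240234, 19.74277114868164), 11.768289566040039)
board TL [689.8  21.3  18. ]
TR [ 651.9 -174.8   18. ]
BR [ 436.9 -129.9   18. ]
BL [475.7  62.4  18. ]
flapL [597.   18.9  36. ]
R [ 565.8 -136.1   36. ]
stripTL [ 552.9 -333.8    8. ]
TR [ 552.1 -379.5    8. ]
BR [ 410.6 -368.1    8. ]
BL [ 412.9 -324.4    8. ]
blk1 [ 503.2 -445.4    8. ]
blk2 [ 385.8 -378.9    8. ]
```

Run:
```python
from h import *
from scipy.spatial.transform import Rotation as R
o=ctrl.get_obs();M=R.from_rotvec(o["orientation"]).as_matrix();print(M.round(4),o["orientation"],ctrl.pinch_z)
T=ctrl.get_image("top")
# subpixel strip: minAreaRect on bright mask near region
im=T["img"].astype(int)
c=im[180:250,325:385]; g=c.min(2)
m=(c[:,:,2]>150)&(c[:,:,2]-c[:,:,0]>20)
cv2.imwrite("pics/m.png",cv2.resize((m*255).astype(np.uint8),None,fx=8,fy=8,interpolation=0))
```

```text
[[ 0.9095  0.4158 -0.    ]
 [ 0.4158 -0.9095 -0.    ]
 [-0.     -0.     -1.    ]] [ 3.06966057e+00  6.68418532e-01 -4.23054832e-05] 18.700000000000003
```

View pics/m.png

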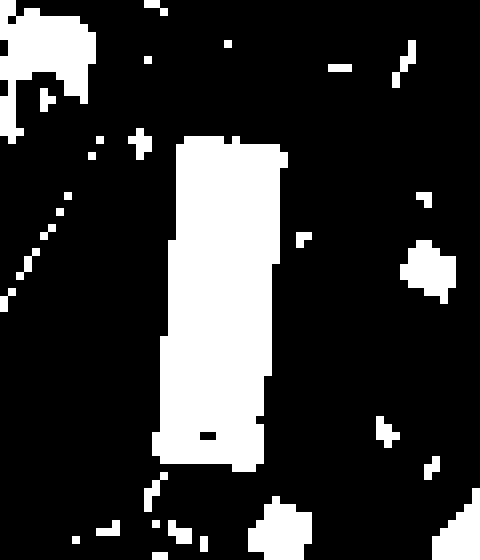

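```bash
cat >> h.py <<'E'
from scipy.optimize import minimize
def rectpts(p,L,W,z):
    x,y,a=p;c,s=np.cos(a),np.sin(a)
    return np.array([[x+c*u-s*v,y+s*u+c*v,z] for u,v in((L/2,W/2),(L/2,-W/2),(-L/2,-W/2),(-L/2,W/2))])
def fitrect(im,p0,L,W,z,chan=2,pad=5,sub=8,ignore=None):
    q=np.array([proj(im,X) for X in rectpts(p0,L,W,z)])
    x0,y0=np.floor(q.min(0)).astype(int)-pad;x1,y1=np.ceil(q.max(0)).astype(int)+pad
    I=cv2.GaussianBlur(im["img"].astype(np.float32),(0,0),.6)[y0:y1,x0:x1].mean(2).ravel()
    def cost(p,full=False):
        q=np.array([proj(im,X) for X in rectpts(p,L,W,z)])
        m=np.zeros(((y1-y0)*sub,(x1-x0)*sub),np.uint8)
        qq=((q-[x0,y0]+.5)*sub-.5)
        cv2.fillPoly(m,[np.round(qq*256).astype(np.int32)],255,shift=8)
        m=cv2.resize(m.astype(np.float32),(x1-x0,y1-y0),interpolation=cv2.INTER_AREA)
        m=cv2.GaussianBlur(m,(0,0),.6).ravel()
        r=np.corrcoef(m,I)[0,1]; return -r
    best=minimize(cost,p0,method="Nelder-Mead",options=dict(initial_simplex=[p0]+[list(np.array(p0)+d) for d in([6,0,0],[0,6,0],[0,0,.05])],xatol=.02,fatol=1e-6))
    return best.x,-best.fun
E
python3 - <<'E'
from h import *
np.set_printoptions(precision=3,suppress=True)
T=ctrl.get_image("top")
print(fitrect(T,[482,-352,-.074],140,44,8)); print(fitrect(T,[480,-350,-.09],140,44,8,pad=3))
print(fitrect(T,[563.6,-55.3,-.19],220,200,18)); print(fitrect(T,[565,-57,-.2],220,200,18,pad=3))
E
```

```text
(array([ 483.947, -350.105,   -0.084]), np.float64(0.9585217174782372))
(array([ 483.963, -350.105,   -0.083]), np.float64(0.9648443712823273))
(array([563.205, -52.617,  -0.208]), np.float64(0.8691263446008934))
(array([563.11 , -52.47 ,  -0.208]), np.float64(0.858454446313633))
```

```bash
cat >> h.py <<'E'
def poly(im,P,x0,y0,x1,y1,sub=8):
    q=np.array([proj(im,X) for X in P]);m=np.zeros(((y1-y0)*sub,(x1-x0)*sub),np.uint8)
    cv2.fillPoly(m,[np.round(((q-[x0,y0]+.5)*sub-.5)*256).astype(np.int32)],255,shift=8)
    return cv2.GaussianBlur(cv2.resize(m.astype(np.float32)/255,(x1-x0,y1-y0),interpolation=cv2.INTER_AREA),(0,0),.6)
def fitboard(im,p0,pad=3):
    q=np.array([proj(im,X) for X in rectpts(p0,220,200,18)])
    x0,y0=np.floor(q.min(0)).astype(int)-pad;x1,y1=np.ceil(q.max(0)).astype(int)+pad
    I=cv2.GaussianBlur(im["img"].astype(np.float32),(0,0),.6)[y0:y1,x0:x1].mean(2)
    def W(p,u,v,z):
        c,s=np.cos(p[2]),np.sin(p[2]);return [p[0]+c*u-s*v,p[1]+s*u+c*v,z]
    def cost(p):
        a=poly(im,rectpts(p,220,200,18),x0,y0,x1,y1)
        f=poly(im,[W(p,20,80,36),W(p,20,-80,36),W(p,90,-80,36),W(p,90,80,36)],x0,y0,x1,y1)
        h=poly(im,[W(p,90,80,36),W(p,90,-80,36),W(p,112,-80,36),W(p,112,80,36)],x0,y0,x1,y1)
        k=poly(im,[W(p,-110,100,18),W(p,-110,-100,18),W(p,-110,-100,0),W(p,-110,100,0)],x0,y0,x1,y1)
        A=np.stack([np.ones(a.size)]+[g.ravel() for g in(a,f,h,k)],1)
        s,*_=np.linalg.lstsq(A,I.ravel(),rcond=None);r=I.ravel()-A@s
        return np.mean(np.minimum(np.abs(r),40)**2)
    b=minimize(cost,p0,method="Nelder-Mead",options=dict(initial_simplex=[p0]+[list(np.array(p0)+d) for d in([6,0,0],[0,6,0],[0,0,.05])],xatol=.02,fatol=1e-4))
    return b.x,b.fun
E
python3 - <<'E'
from h import *
np.set_printoptions(precision=3,suppress=True)
T=ctrl.get_image("top")
for p in([563.6,-55.3,-.19],[561,-52,-.21]):
    b,f=fitboard(T,p);print(b,f)
z=cv2.resize(T["img"][140:240,220:380],None,fx=5,fy=5,interpolation=cv2.INTER_CUBIC)
def D(P,c):
    q=np.array([(proj(T,X)-[220,140]+.5)*5 for X in P]).astype(int);cv2.polylines(z,[q],True,c,1)
D(rectpts(b,220,200,18),(0,0,255))
c,s=np.cos(b[2]),np.sin(b[2])
w=lambda u,v,h:[b[0]+c*u-s*v,b[1]+s*u+c*v,h]
D([w(20,80,36),w(20,-80,36),w(90,-80,36),w(90,80,36)],(255,0,0));D([w(-110,0,18),w(20,0,18)],(0,160,0))
D(rectpts([483.95,-350.1,-.083],140,44,8),(0,0,255))
cv2.imwrite("pics/fit.png",z)
E
```

```text
[563.488 -52.797  -0.211] 149.06873854740394
[563.679 -52.811  -0.209] 146.01925133524458
```

View pics/fit.png

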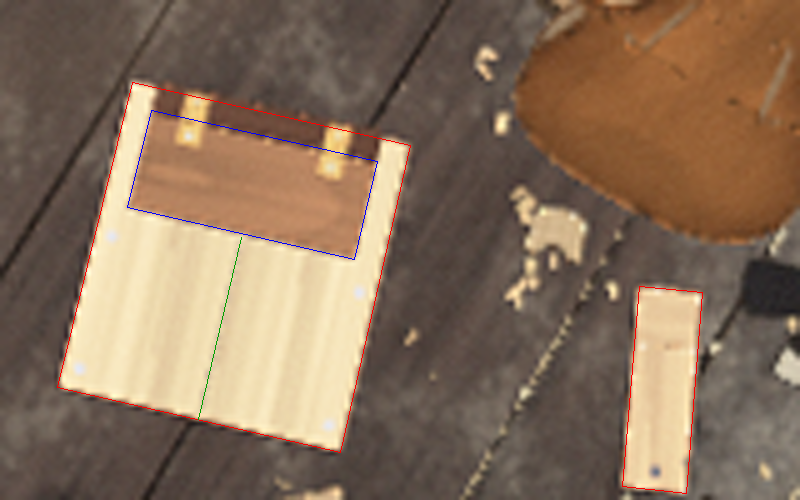

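>>> {"fn": "jog_arm", "kwargs": {
  "xyz": [
    [26.5, 27.4, -12],
    [26.5, 27.4, -12],
    [26.5, 27.4, -12],
    [26.5, 27.4, -12],
    [26.5, 27.4, -12],
    [26.5, 27.4, -12],
    [26.5, 27.4, -12],
    [26.5, 27.4, -12]
  ],
  "yaw": [-3.66, -3.66, -3.66, -3.66, -3.66, -3.66, -3.66, -3.66],
  "gripper": 0.2
}}

```text
t: 1.97
ee_pos: [475.2, -348.7, 127.6]
orientation: [3.124, -0.184, 0.003]
ft_force: [-0.7, -1.0, 0.6]
width: 70.1
```

```bash
cat >> h.py <<'E'
def pose():
    o=ctrl.get_obs()
    from scipy.spatial.transform import Rotation as R
    M=R.from_rotvec(o["orientation"]).as_matrix()
    print("t %.2f"%o["t"],"tcp",o["ee_pos"].round(2),"yaw",round(float(np.arctan2(M[1,0],M[0,0])),4),"f",np.array(o["ft_force"]).round(1),"mom",np.array(o["moment"]).round(2),"w",round(o["width"],1),"z",M[:,2].round(3))
    return o
E
python3 - <<'E'
from h import *
np.set_printoptions(precision=2,suppress=True)
pose()
S=ctrl.get_image("scene");T=ctrl.get_image("top")
cv2.imwrite("pics/s1.png",S["img"]);cv2.imwrite("pics/t1.png",T["img"])
cv2.imwrite("pics/s1z.png",cv2.resize(S["img"][130:260,220:420],None,fx=4,fy=4,interpolation=cv2.INTER_CUBIC))
for n in ["strip_center","tongue_end","glue_board","lap_mid","stop_mid"]:
    a=ctrl.pinpoint(S,n);b=ctrl.pinpoint(T,n)
    print(n,[(px(x["centre"]),x["confidence"]) for x in a],[(px(x["centre"]),x["confidence"]) for x in b])
    if a and b: print(tri([S,T],[px(a[0]["centre"]),px(b[0]["centre"])]))
E
```

```text
t 1.97 tcp [ 475.18 -348.66  127.61] yaw -0.1177 f [-0.7 -1.   0.6] mom [ 0.01  0.   -0.  ] w 70.1 z [ 0.   -0.01 -1.  ]
strip_center [] []
tongue_end [] []
glue_board [(array([255.92, 215.29]), 0.93)] [(array([264.71, 191.69]), 0.72)]
(array([564.87, -51.9 ,   9.28]), [np.float64(6.574642553144009), np.float64(6.574642553144004)])
lap_mid [(array([253.51, 207.1 ]), 0.79)] [(array([266.9 , 187.49]), 0.96), (array([165.31, 244.02]), 0.59)]
(array([578.92, -56.33,  26.48]), [np.float64(2.6103879245959885), np.float64(2.610387924595838)])
stop_mid [(array([249.7 , 200.89]), 0.57)] [(array([269.02, 175.81]), 0.94)]
(array([620.73, -63.2 ,  20.98]), [np.float64(3.2451954503035068), np.float64(3.2451954503035596)])
```

View pics/s1z.png

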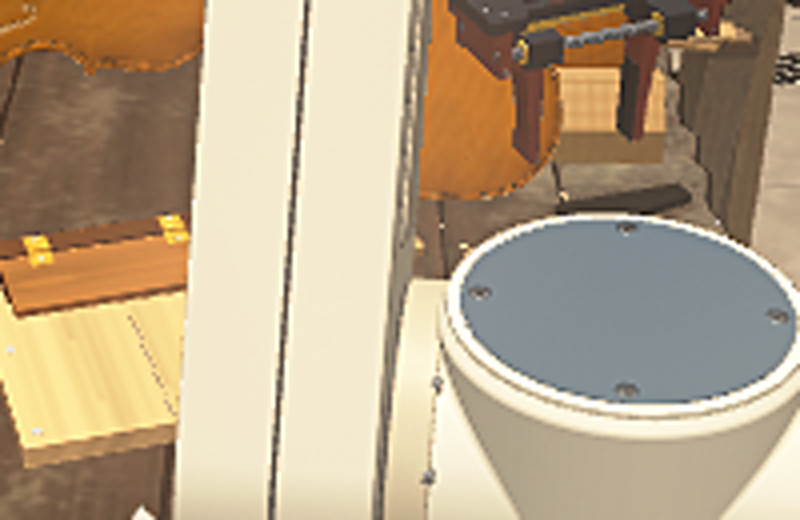

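View pics/t1.png

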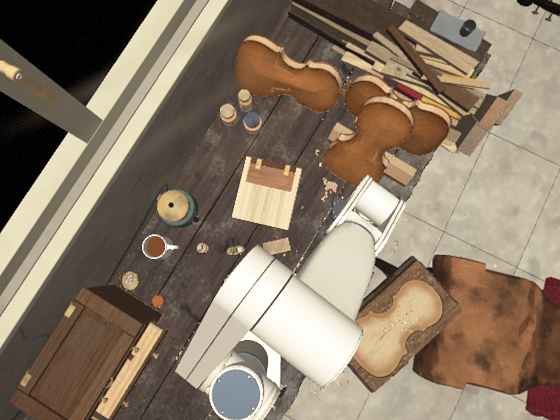

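>>> {"fn": "jog_arm", "kwargs": {
  "xyz": [
    [-3, -0.4, -20],
    [0, 0, -30],
    [0, 0, -25],
    [0, 0, -15],
    [0, 0, -5],
    [0, 0, 0]
  ],
  "yaw": [1, 1, 0, 0, 0, 0]
}}

```text
t: 3.07
ee_pos: [470.3, -355.8, 33.2]
orientation: [3.122, -0.13, 0.013]
ft_force: [0.5, -0.1, -0.4]
width: 70.3
```

Run:
```python
from h import *
pose()
```

```text
t 3.07 tcp [ 470.31 -355.84   33.23] yaw -0.0834 f [ 0.5 -0.1 -0.4] mom [ 0.02  0.02 -0.02] w 70.3 z [ 0.008 -0.017 -1.   ]
```

>>> {"fn": "jog_arm", "kwargs": {
  "xyz": [
    [1.8, 6.7, 0],
    [0, 0, 0]
  ],
  "yaw": [0, 0]
}}

```text
t: 3.23
ee_pos: [472.1, -349.4, 34.0]
orientation: [3.122, -0.132, 0.014]
ft_force: [-0.2, -0.3, 0.1]
width: 70.2
```

Run:
```python
from h import *
pose()
T=ctrl.get_image("top");cv2.imwrite("pics/t2.png",cv2.resize(T["img"][150:270,300:420],None,fx=5,fy=5,interpolation=cv2.INTER_CUBIC))
pose()
```

```text
t 3.23 tcp [ 472.14 -349.45   34.01] yaw -0.0847 f [-0.2 -0.3  0.1] mom [0.09 0.03 0.  ] w 70.2 z [ 0.008 -0.017 -1.   ]
t 3.28 tcp [ 472.51 -350.08   34.43] yaw -0.0845 f [-0.4 -0.3  0.1] mom [ 0.08 -0.03  0.  ] w 70.8 z [ 0.009 -0.018 -1.   ]
```

View pics/t2.png

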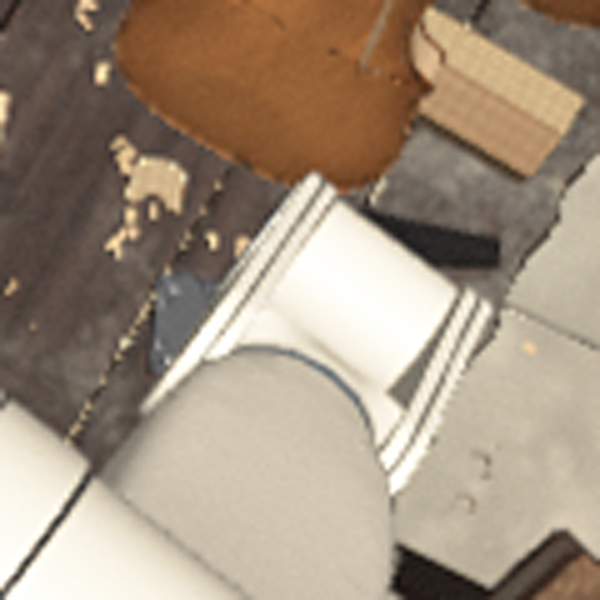

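>>> {"fn": "jog_arm", "kwargs": {
  "xyz": [
    [0, 0.7, -12],
    [0, 0.5, -8],
    [0, 0, 0]
  ],
  "yaw": [0, 0, 0]
}}

```text
t: 3.53
ee_pos: [474.5, -349.9, 15.8]
orientation: [3.118, -0.131, 0.023]
ft_force: [-0.5, 0.7, 0.6]
width: 70.2
```

Run:
```python
from h import *
pose()
```

```text
t 3.53 tcp [ 474.53 -349.89   15.81] yaw -0.0837 f [-0.5  0.7  0.6] mom [0.07 0.08 0.02] w 70.2 z [ 0.014 -0.022 -1.   ]
```

>>> {"fn": "jog_arm", "kwargs": {
  "xyz": [
    [-2.4, 0.3, -13],
    [0, 0, 0]
  ],
  "yaw": [0, 0]
}}

```text
t: 3.7
ee_pos: [472.4, -349.5, 2.4]
orientation: [3.117, -0.13, 0.023]
ft_force: [-0.7, 1.0, 0.1]
width: 70.5
```

Run:
```python
from h import *
pose()
```

```text
t 3.70 tcp [ 472.39 -349.55    2.36] yaw -0.0833 f [-0.7  1.   0.1] mom [0.03 0.03 0.02] w 70.5 z [ 0.014 -0.022 -1.   ]
```

Null rows now show whether the pose drifts; close the grip.

>>> {"fn": "jog_arm", "kwargs": {
  "xyz": [
    [0, 0, 0],
    [0, 0, 0],
    [0, 0, 0],
    [0, 0, 0],
    [0, 0, 0]
  ],
  "yaw": [0, 0, 0, 0, 0],
  "gripper": 1.0
}}

```text
t: 4.12
ee_pos: [473.2, -350.1, 3.5]
orientation: [3.117, -0.13, 0.025]
ft_force: [-1.0, 0.5, -1.2]
width: 43.2
```

Run:
```python
from h import *
pose()
```

```text
t 4.12 tcp [ 473.2  -350.08    3.55] yaw -0.0833 f [-1.   0.5 -1.2] mom [ 0.08 -0.   -0.01] w 43.2 z [ 0.015 -0.023 -1.   ]
```

>>> {"fn": "jog_arm", "kwargs": {
  "xyz": [
    [0, 0, 0],
    [0, 0, 20],
    [0, 0, 30],
    [0, 0, 10]
  ],
  "yaw": [0, 0, 0, 0]
}}

```text
t: 4.45
ee_pos: [471.4, -348.7, 62.9]
orientation: [3.12, -0.13, 0.017]
ft_force: [0.7, -0.7, 0.1]
width: 43.2
```

Run:
```python
from h import *
pose()
```

```text
t 4.45 tcp [ 471.4  -348.69   62.87] yaw -0.0834 f [ 0.7 -0.7  0.1] mom [ 0.08 -0.03 -0.02] w 43.2 z [ 0.01  -0.019 -1.   ]
```

>>> {"fn": "jog_arm", "kwargs": {
  "xyz": [
    [0.3, 20, 0],
    [0.3, 32, 0],
    [0.3, 35, 0],
    [0.3, 35, 0],
    [0.3, 35, 0],
    [0.3, 35, 0],
    [0.3, 35, 0],
    [0.3, 35, 0],
    [0.3, 35, 0],
    [0.3, 20, 0],
    [0, 0, 0]
  ],
  "yaw": [-0.7, -0.7, -0.7, -0.7, -0.7, -0.7, -0.8, -0.8, -0.8, -0.7, 0]
}}

```text
t: 5.37
ee_pos: [476.5, -24.0, 67.6]
orientation: [3.094, -0.348, 0.039]
ft_force: [-0.1, -1.0, -0.1]
width: 43.4
```

Run:
```python
from h import *
pose()
S=ctrl.get_image("scene");T=ctrl.get_image("top")
cv2.imwrite("pics/s3.png",cv2.resize(S["img"][150:290,150:350],None,fx=4,fy=4,interpolation=cv2.INTER_CUBIC))
cv2.imwrite("pics/t3.png",cv2.resize(T["img"][130:260,215:395],None,fx=4.4,fy=4.4,interpolation=cv2.INTER_CUBIC))
for n in ["strip_center","tongue_end"]:
    a=ctrl.pinpoint(S,n);b=ctrl.pinpoint(T,n)
    print(n,[(px(x["centre"]),x["confidence"]) for x in a],[(px(x["centre"]),x["confidence"]) for x in b])
    if a and b: print(tri([S,T],[px(a[0]["centre"]),px(b[0]["centre"])]))
```

```text
t 5.37 tcp [476.47 -24.    67.61] yaw -0.2238 f [-0.1 -1.  -0.1] mom [0.05 0.05 0.07] w 43.4 z [ 0.022 -0.031 -0.999]
strip_center [(array([253.512, 211.512]), 0.41)] []
tongue_end [(array([254.576, 196.392]), 0.39), (array([249.312, 198.408]), 0.29)] []
```

View pics/s3.png

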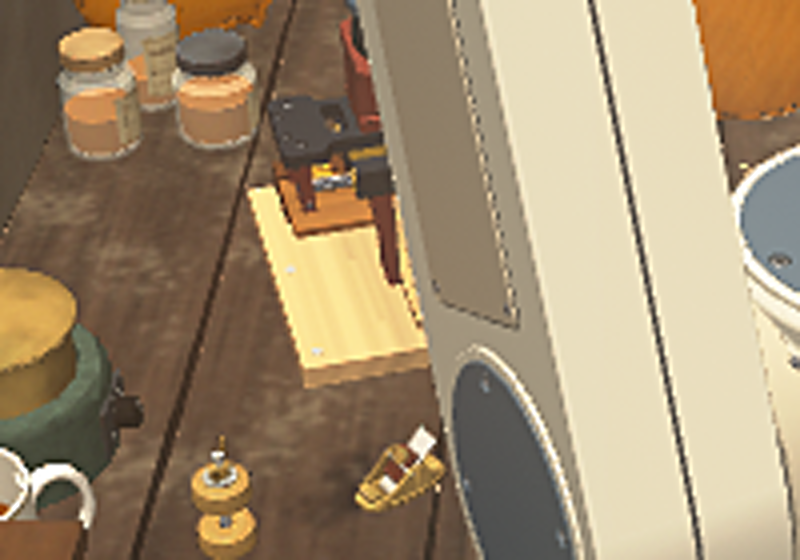

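View pics/t3.png

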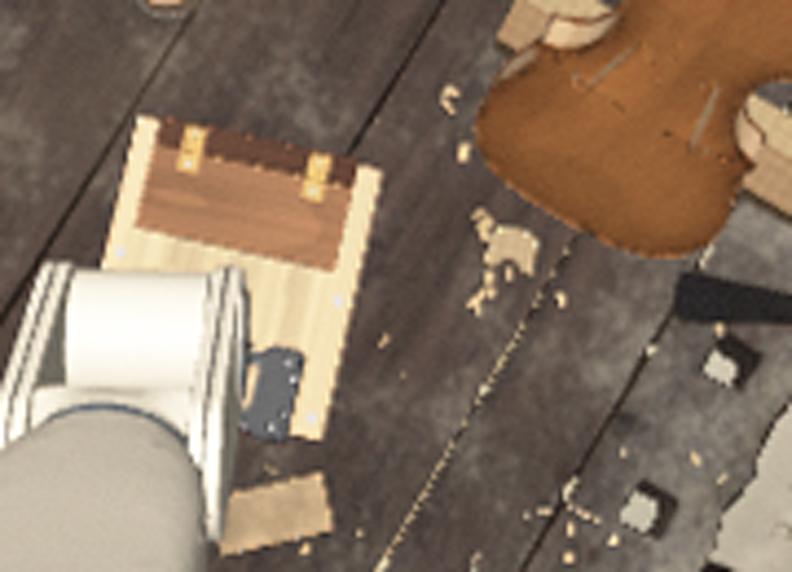

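>>> {"fn": "jog_arm", "kwargs": {
  "xyz": [
    [-1, -5, -20],
    [-0.5, -3.5, -15],
    [0, 0, -4],
    [0, 0, 0]
  ],
  "yaw": [0.4, 0.4, 0, 0]
}}

```text
t: 6.0
ee_pos: [476.9, -41.6, 28.3]
orientation: [3.094, -0.344, 0.045]
ft_force: [0.3, -0.3, -0.3]
width: 43.3
```

Run:
```python
from h import *
pose()
```

```text
t 6.00 tcp [476.86 -41.58  28.32] yaw -0.2211 f [ 0.3 -0.3 -0.3] mom [ 0.02  0.04 -0.07] w 43.3 z [ 0.026 -0.031 -0.999]
```

>>> {"fn": "jog_arm", "kwargs": {
  "xyz": [
    [-2, 7.5, -3],
    [0, 0, 0],
    [0, 0, -2],
    [0, 0, 0]
  ],
  "yaw": [0.7, 0, 0, 0]
}}

```text
t: 6.33
ee_pos: [475.2, -34.6, 24.1]
orientation: [3.096, -0.328, 0.047]
ft_force: [0.4, 0.4, 0.1]
width: 43.6
```

Run:
```python
from h import *
pose()
```

```text
t 6.33 tcp [475.22 -34.57  24.08] yaw -0.2106 f [0.4 0.4 0.1] mom [0.03 0.01 0.  ] w 43.6 z [ 0.027 -0.031 -0.999]
```

>>> {"fn": "jog_arm", "kwargs": {
  "xyz": [
    [0, 0, -2],
    [0, 0, -1],
    [0, 0, 0]
  ],
  "yaw": [0, 0, 0]
}}

```text
t: 6.58
ee_pos: [476.1, -34.2, 21.8]
orientation: [3.096, -0.327, 0.05]
ft_force: [0.1, 0.2, -1.1]
width: 43.4
```

Run:
```python
from h import *
pose()
```

```text
t 6.58 tcp [476.06 -34.18  21.8 ] yaw -0.2097 f [ 0.1  0.2 -1.1] mom [0.07 0.01 0.03] w 43.4 z [ 0.029 -0.031 -0.999]
```

>>> {"fn": "jog_arm", "kwargs": {
  "xyz": [
    [0, 0, -1],
    [0, 0, -0.5]
  ],
  "yaw": [0, 0]
}}

```text
t: 6.75
ee_pos: [476.3, -34.2, 21.1]
orientation: [3.096, -0.326, 0.051]
ft_force: [-2.4, 0.4, 11.5]
width: 43.8
```

Run:
```python
from h import *
pose()
```

```text
t 6.75 tcp [476.32 -34.21  21.15] yaw -0.2094 f [-2.4  0.4 11.5] mom [ 0.09  0.67 -0.03] w 43.8 z [ 0.029 -0.032 -0.999]
```

>>> {"fn": "jog_arm", "kwargs": {
  "xyz": [
    [0, 0, 0],
    [0, 0, 0],
    [0, 0, 0]
  ],
  "yaw": [0, 0, 0],
  "gripper": 0.2
}}

```text
t: 7.0
ee_pos: [476.8, -34.2, 21.6]
orientation: [3.096, -0.326, 0.053]
ft_force: [0.3, 0.6, 0.7]
width: 59.9
```

>>> {"fn": "jog_arm", "kwargs": {
  "xyz": [
    [0, 0, 15],
    [0, 0, 30],
    [0, 0, 35],
    [0, -30, 20],
    [0, -40, 0],
    [0, -40, 0],
    [0, -40, 0],
    [0, -40, 0],
    [0, -30, 0],
    [0, 0, 0]
  ],
  "yaw": [0, 0, 0, 0, 0, 0, 0, 0, 0, 0]
}}

```text
t: 7.83
ee_pos: [476.5, -263.0, 127.6]
orientation: [3.093, -0.312, 0.058]
ft_force: [-0.4, 0.8, 1.5]
width: 70.2
```

Run:
```python
from h import *
np.set_printoptions(precision=3,suppress=True)
pose()
S=ctrl.get_image("scene");T=ctrl.get_image("top")
cv2.imwrite("pics/s4.png",cv2.resize(S["img"][150:290,150:350],None,fx=4,fy=4,interpolation=cv2.INTER_CUBIC))
cv2.imwrite("pics/t4.png",cv2.resize(T["img"][130:260,215:395],None,fx=4.4,fy=4.4,interpolation=cv2.INTER_CUBIC))
for n in ["strip_center","tongue_end"]:
    a=ctrl.pinpoint(S,n);b=ctrl.pinpoint(T,n)
    print(n,[(px(x["centre"]),x["confidence"]) for x in a],[(px(x["centre"]),x["confidence"]) for x in b])
    if a and b: print(tri([S,T],[px(a[0]["centre"]),px(b[0]["centre"])]))
print(fitrect(T,[485,-36,-.21],140,44,26))
```

```text
t 7.83 tcp [ 476.49 -262.96  127.57] yaw -0.2007 f [-0.4  0.8  1.5] mom [ 0.09  0.04 -0.01] w 70.2 z [ 0.034 -0.036 -0.999]
strip_center [(array([258.216, 226.212]), 0.72)] [(array([257.488, 215.418]), 0.74)]
(array([481.401, -25.456,  34.147]), [np.float64(1.254823653814863), np.float64(1.2548236538148194)])
tongue_end [(array([253.904, 214.494]), 0.76)] [(array([268.52 , 198.114]), 0.6)]
(array([547.655, -53.593,  20.642]), [np.float64(7.498267335898707), np.float64(7.498267335898745)])
(array([509.518, -49.077,  -0.325]), np.float64(0.3535365004386638))
```

View pics/s4.png

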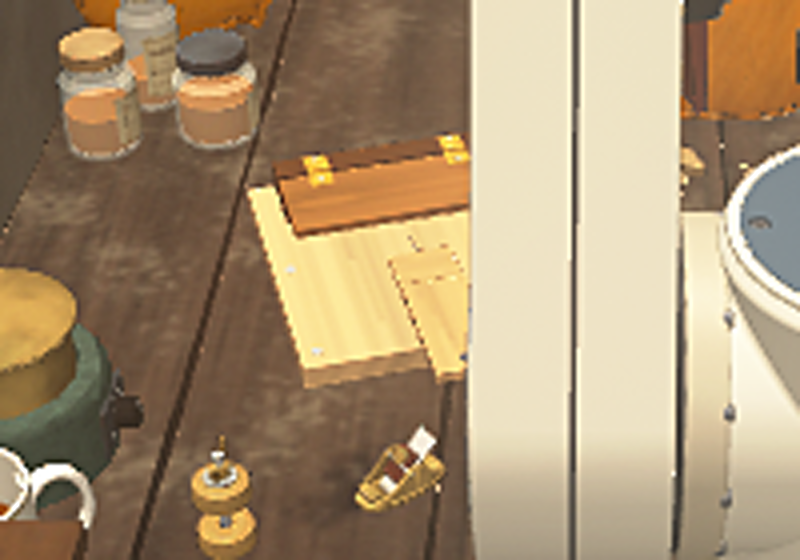

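View pics/t4.png

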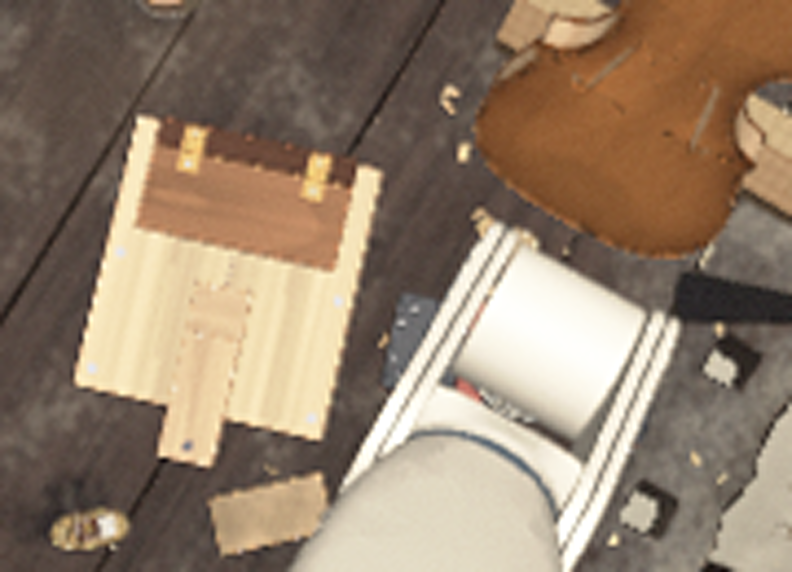

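Run:
```python
from h import *
T=ctrl.get_image("top");np.save("T4.npy",T,allow_pickle=True)
a=T["img"].astype(float);b=cv2.imread("pics/t0.png").astype(float)
d=a-b
for k in range(3): print(k,d[200:210,255:268,k].mean().round(1))
s=np.clip(128+d*3,0,255).astype(np.uint8)[185:240,245:285]
cv2.imwrite("pics/d4.png",cv2.resize(s,None,fx=10,fy=10,interpolation=cv2.INTER_CUBIC))
cv2.imwrite("pics/t4b.png",cv2.resize(T["img"][185:240,245:285],None,fx=10,fy=10,interpolation=cv2.INTER_CUBIC))
```

```text
0 -11.0
1 -11.4
2 -3.6
```

View pics/d4.png

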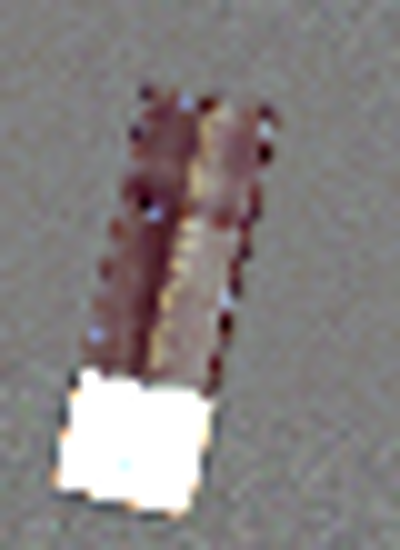

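View pics/t4b.png

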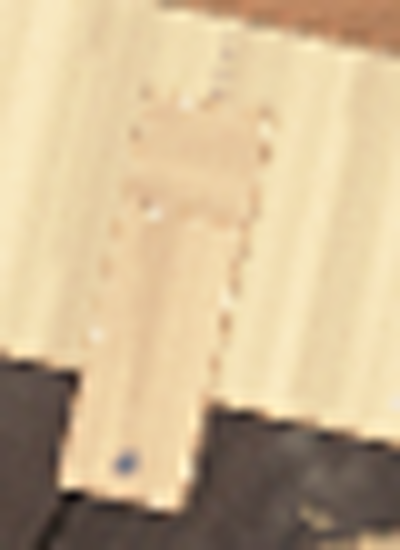

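Run:
```python
from h import *
np.set_printoptions(precision=3,suppress=True)
T=np.load("T4.npy",allow_pickle=True).item()
b=cv2.imread("pics/t0.png").astype(float)
d=np.abs(T["img"].astype(float)-b).max(2)
F=dict(T);F["img"]=np.repeat(np.clip(d*3,0,30)[:,:,None],3,2)
for p in([485,-36,-.21],[488,-32,-.19],[483,-38,-.23]): print(fitrect(F,p,140,44,26,pad=4))
# board fit on t0
B=dict(T);B["img"]=cv2.imread("pics/t0.png");print(fitboard(B,[563.5,-52.8,-.21]))
# scribe line pts
from math import *
bb=np.array([563.6,-52.8]);a=-.21
for q in[(265.5,195),(260.5,222)]:
    X=onz(T,q,18)[:2]-bb;print("line local",X@[cos(a),sin(a)],X@[-sin(a),cos(a)])
p,_=fitrect(F,[485,-36,-.21],140,44,26,pad=4)
X=p[:2]-bb;print("strip local",X@[cos(a),sin(a)],X@[-sin(a),cos(a)],p[2]-a)
# scribe line in t0, subpixel: dark ridge along local y
im=B["img"].astype(np.float32).mean(2)
res=[]
for u in range(-100,12,2):
    vs=np.arange(-8,8.1,.5);pr=[]
    for v in vs:
        w=[bb[0]+cos(a)*u-sin(a)*v,bb[1]+sin(a)*u+cos(a)*v,18];q=proj(T,w)
        pr.append(cv2.getRectSubPix(im,(1,1),(float(q[0]),float(q[1])))[0,0])
    pr=np.array(pr);w=np.clip(np.median(pr)-pr,0,None)**2;res.append((u,(w*vs).sum()/w.sum()))
res=np.array(res);print(np.polyfit(res[:,0],res[:,1],1),np.median(res[:,1]))
```

```text
(array([483.63 , -36.143,  -0.213]), np.float64(0.8936704803937281))
(array([484.77 , -36.441,  -0.201]), np.float64(0.89227271648745))
(array([484.58 , -36.586,  -0.2  ]), np.float64(0.8933121392089358))
(array([563.799, -52.782,  -0.207]), np.float64(146.177691504694))
line local -8.929053832982344 1.5068767062511286
line local -104.08607792396826 -3.3245132441310137
strip local -81.6853112082131 -0.37912340085373464 -0.0028544024348422514
[-0.02  -3.169] -2.308613974212671
```

>>> {"fn": "jog_arm", "kwargs": {
  "xyz": [
    [0, 30, 0],
    [0, 40, 0],
    [0, 40, 0],
    [0, 40, 0],
    [0, 40, 0],
    [0, 25, 0],
    [0, 0, -10],
    [0, 0, -20],
    [0, 0, 0]
  ],
  "yaw": [0, 0, 0, 0, 0, 0, 0, 0, 0]
}}

```text
t: 8.93
ee_pos: [475.1, -25.1, 97.8]
orientation: [3.097, -0.283, 0.063]
ft_force: [-1.5, -0.3, -0.5]
width: 70.1
```

Run:
```python
from h import *
pose()
```

```text
t 8.93 tcp [475.08 -25.11  97.8 ] yaw -0.1817 f [-1.5 -0.3 -0.5] mom [ 0.04  0.08 -0.06] w 70.1 z [ 0.038 -0.034 -0.999]
```

>>> {"fn": "jog_arm", "kwargs": {
  "xyz": [
    [0.5, -8, -25],
    [0, 0, -25],
    [0, 0, -12],
    [0, 0, 0]
  ],
  "yaw": [-1.5, 0, 0, 0]
}}

```text
t: 9.27
ee_pos: [476.4, -32.7, 35.3]
orientation: [3.093, -0.319, 0.066]
ft_force: [0.3, -0.2, 0.8]
width: 69.9
```

Run:
```python
from h import *
pose()
```

```text
t 9.27 tcp [476.44 -32.68  35.26] yaw -0.2049 f [ 0.3 -0.2  0.8] mom [0.03 0.04 0.02] w 69.9 z [ 0.039 -0.036 -0.999]
```

>>> {"fn": "jog_arm", "kwargs": {
  "xyz": [
    [0, -1.3, -8],
    [0, 0, -5],
    [0, 0, 0]
  ],
  "yaw": [-0.15, 0, 0]
}}

```text
t: 9.52
ee_pos: [476.9, -34.7, 22.5]
orientation: [3.092, -0.324, 0.067]
ft_force: [-0.7, 0.4, 0.8]
width: 70.6
```

Run:
```python
from h import *
pose()
```

```text
t 9.52 tcp [476.94 -34.73  22.49] yaw -0.208 f [-0.7  0.4  0.8] mom [ 0.05  0.02 -0.  ] w 70.6 z [ 0.039 -0.036 -0.999]
```

>>> {"fn": "jog_arm", "kwargs": {
  "xyz": [
    [0, 0.5, -1.2],
    [0, 0, -0.2],
    [0, 0, -0.2],
    [0, 0, -0.2],
    [0, 0, 0],
    [0, 0, 0]
  ],
  "yaw": [0, 0, 0, 0, 0, 0],
  "gripper": 1.0
}}

```text
t: 10.02
ee_pos: [478.7, -34.6, 23.0]
orientation: [3.092, -0.324, 0.073]
ft_force: [0.5, -0.5, -1.1]
width: 43.2
```

Run:
```python
from h import *
pose()
```

```text
t 10.02 tcp [478.68 -34.56  22.97] yaw -0.2082 f [ 0.5 -0.5 -1.1] mom [ 0.04  0.06 -0.  ] w 43.2 z [ 0.043 -0.036 -0.998]
```

>>> {"fn": "jog_arm", "kwargs": {
  "xyz": [
    [-0.3, 0, -1.2],
    [-0.3, 0, -0.5]
  ],
  "yaw": [0, 0]
}}

```text
t: 10.18
ee_pos: [478.8, -34.5, 22.5]
orientation: [3.092, -0.324, 0.076]
ft_force: [-2.3, 0.3, 7.8]
width: 43.3
```

Run:
```python
from h import *
pose()
```

```text
t 10.18 tcp [478.83 -34.55  22.48] yaw -0.2081 f [-2.3  0.3  7.8] mom [ 0.13  0.3  -0.04] w 43.3 z [ 0.045 -0.036 -0.998]
```

>>> {"fn": "jog_arm", "kwargs": {
  "xyz": [
    [-0.3, 0, 0],
    [-0.3, 0, 0],
    [-0.3, 0, -1.5],
    [-0.3, 0, -1]
  ],
  "yaw": [0, 0, 0, 0],
  "gripper": 0.38
}}

```text
t: 10.52
ee_pos: [478.0, -34.5, 20.4]
orientation: [3.092, -0.324, 0.078]
ft_force: [-0.2, -0.2, -0.1]
width: 54.3
```

Run:
```python
from h import *
pose()
```

```text
t 10.52 tcp [478.   -34.51  20.39] yaw -0.2079 f [-0.2 -0.2 -0.1] mom [ 0.03  0.04 -0.05] w 54.3 z [ 0.047 -0.037 -0.998]
```

>>> {"fn": "jog_arm", "kwargs": {
  "xyz": [
    [-0.3, 0, -0.3],
    [-0.3, 0, -0.3],
    [-0.3, 0, -0.3],
    [-0.3, 0, -0.3]
  ],
  "yaw": [0, 0, 0, 0],
  "gripper": 1.0
}}

```text
t: 10.85
ee_pos: [477.2, -34.5, 19.3]
orientation: [3.092, -0.324, 0.079]
ft_force: [-0.9, 0.5, 7.0]
width: 43.6
```

Run:
```python
from h import *
pose()
```

```text
t 10.85 tcp [477.15 -34.46  19.3 ] yaw -0.2081 f [-0.9  0.5  7. ] mom [ 0.21  0.22 -0.01] w 43.6 z [ 0.047 -0.036 -0.998]
```

>>> {"fn": "jog_arm", "kwargs": {
  "xyz": [
    [-0.3, 0, 0],
    [-0.3, 0, 0.5],
    [-0.3, 0, 0.5],
    [-0.3, 0, 0]
  ],
  "yaw": [0, 0, 0, 0],
  "gripper": 0.42
}}

```text
t: 11.18
ee_pos: [475.9, -34.5, 20.4]
orientation: [3.092, -0.324, 0.079]
ft_force: [-0.5, -0.7, -0.0]
width: 50.8
```

Run:
```python
from h import *
pose()
```

```text
t 11.18 tcp [475.85 -34.54  20.35] yaw -0.2081 f [-0.5 -0.7 -0. ] mom [0.11 0.08 0.04] w 50.8 z [ 0.047 -0.037 -0.998]
```

>>> {"fn": "jog_arm", "kwargs": {
  "xyz": [
    [0, 0, 0.2],
    [0, 0, 0],
    [0, 0, 0],
    [0, 0, 0]
  ],
  "yaw": [0, 0, 0, 0],
  "gripper": 1.0
}}

```text
t: 11.52
ee_pos: [475.7, -34.5, 20.4]
orientation: [3.092, -0.324, 0.078]
ft_force: [0.0, 0.1, 1.5]
width: 43.6
```

Run:
```python
from h import *
pose()
S=ctrl.get_image("scene");cv2.imwrite("pics/s5.png",cv2.resize(S["img"][170:270,190:310],None,fx=6,fy=6,interpolation=cv2.INTER_CUBIC))
```

```text
t 11.52 tcp [475.67 -34.51  20.44] yaw -0.2081 f [0.  0.1 1.5] mom [ 0.03  0.1  -0.01] w 43.6 z [ 0.047 -0.036 -0.998]
```

View pics/s5.png

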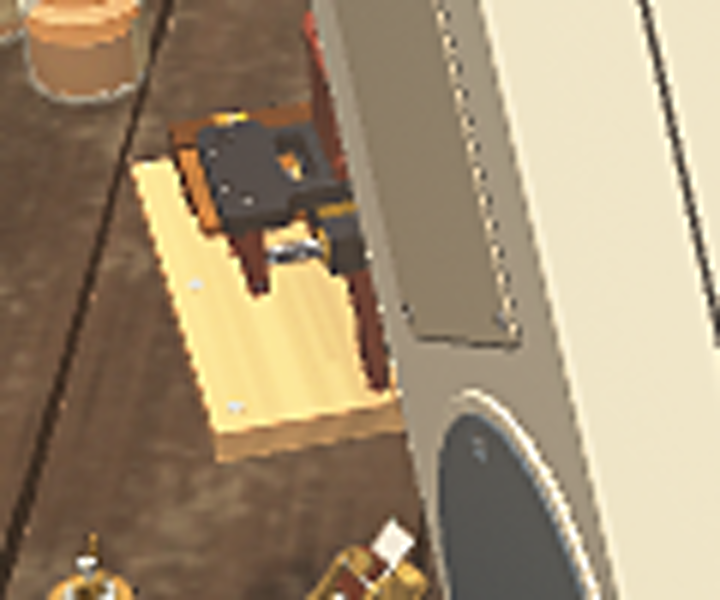

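Run:
```python
from h import *
from scipy.spatial.transform import Rotation as R
o=pose();M=R.from_rotvec(o["orientation"]).as_matrix()
S=ctrl.get_image("scene");z=cv2.resize(S["img"][170:270,190:310],None,fx=6,fy=6,interpolation=cv2.INTER_CUBIC)
for yy in(-22,22,-45,45):
    for zz in(0,-40,-80):
        X=o["ee_pos"]+M@[0,yy,zz];q=(proj(S,X)-[190,170]+.5)*6;print(yy,zz,X.round(0),q.round())
        cv2.circle(z,tuple(int(v) for v in q),4,(255,0,0) if abs(yy)==22 else (0,255,0),-1)
cv2.imwrite("pics/s6.png",z)
s=cv2.imread("pics/s1.png");cv2.imwrite("pics/s1g.png",cv2.resize(s[90:190,300:420],None,fx=6,fy=6,interpolation=cv2.INTER_CUBIC))
```

```text
t 11.57 tcp [475.66 -34.52  20.42] yaw -0.2081 f [ 0.6  0.2 -0. ] mom [0.03 0.07 0.  ] w 43.6 z [ 0.047 -0.036 -0.998]
-22 0 [480. -13.  20.] [386. 376.]
-22 -40 [478. -12.  60.] [381. 304.]
-22 -80 [476. -10. 100.] [376. 230.]
22 0 [471. -56.  21.] [484. 357.]
22 -40 [469. -55.  61.] [481. 285.]
22 -80 [467. -53. 101.] [477. 211.]
-45 0 [485.   9.  19.] [334. 387.]
-45 -40 [483.  11.  59.] [328. 315.]
-45 -80 [481.  12.  99.] [322. 240.]
45 0 [466. -79.  22.] [534. 347.]
45 -40 [464. -77.  62.] [532. 275.]
45 -80 [463. -76. 101.] [530. 201.]
```

View pics/s6.png

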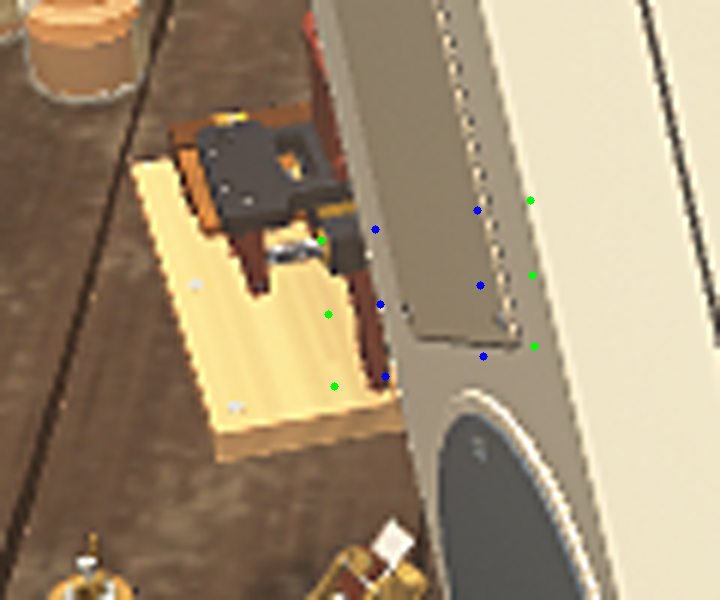

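View pics/s1g.png

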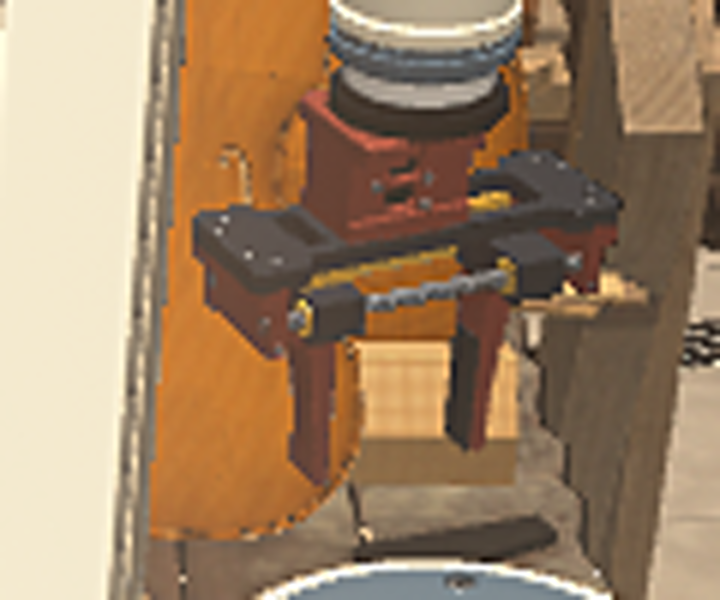

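>>> {"fn": "jog_arm", "kwargs": {
  "xyz": [
    [7.8, -1.5, 0.5],
    [9.8, -2, -0.1],
    [9.8, -2, -0.1],
    [7.8, -1.6, -0.1],
    [3.9, -0.8, -0.1],
    [0, 0, -0.1]
  ],
  "yaw": [0, 0, 0, 0, 0, 0]
}}

```text
t: 12.12
ee_pos: [517.5, -43.0, 20.4]
orientation: [3.092, -0.324, 0.075]
ft_force: [-2.3, 1.0, 8.5]
width: 43.5
```

Run:
```python
from h import *
o=pose()
d=o["ee_pos"][:2]-[563.6,-52.8];a=-.208;print(d@[np.cos(a),np.sin(a)],d@[-np.sin(a),np.cos(a)])
d=np.array([475.67,-34.51])-[563.6,-52.8];print(d@[np.cos(a),np.sin(a)],d@[-np.sin(a),np.cos(a)])
```

```text
t 12.12 tcp [517.47 -43.05  20.4 ] yaw -0.2081 f [-2.3  1.   8.5] mom [ 0.27  0.49 -0.04] w 43.5 z [ 0.045 -0.036 -0.998]
-47.1483954092837 0.014630207701225272
-89.811693664497 -0.2620708197242366
```

>>> {"fn": "jog_arm", "kwargs": {
  "xyz": [
    [3, 0, 0.5],
    [5.9, -1, 0],
    [5.9, -1.2, 0],
    [2, -0.4, 0],
    [0, 0, 0]
  ],
  "yaw": [0, 0, 0, 0, 0]
}}

```text
t: 12.53
ee_pos: [536.1, -46.1, 20.4]
orientation: [3.092, -0.324, 0.075]
ft_force: [-0.7, 0.5, -0.4]
width: 44.1
```

```bash
cat >> h.py <<'E'
def loc():
    o=pose();d=o["ee_pos"][:2]-[563.6,-52.8];a=-.208;print(d@[np.cos(a),np.sin(a)],d@[-np.sin(a),np.cos(a)])
E
python3 -c "
from h import *
loc()"
```

```text
t 12.53 tcp [536.11 -46.08  20.44] yaw -0.2084 f [-0.7  0.5 -0.4] mom [0.08 0.05 0.05] w 44.1 z [ 0.045 -0.036 -0.998]
-28.289737218756308 0.8982561051817556
```

>>> {"fn": "jog_arm", "kwargs": {
  "xyz": [
    [2, -0.8, 0],
    [0.8, -0.2, 0]
  ],
  "yaw": [0, 0]
}}

```text
t: 12.7
ee_pos: [538.1, -46.9, 20.4]
orientation: [3.092, -0.325, 0.072]
ft_force: [-0.6, 0.7, 0.7]
width: 43.5
```

```bash
python3 -c "
from h import *
loc()"
```

```text
t 12.70 tcp [538.14 -46.88  20.43] yaw -0.2085 f [-0.6  0.7  0.7] mom [ 0.03  0.04 -0.  ] w 43.5 z [ 0.043 -0.036 -0.998]
-26.13395469865628 0.5299268585413428
```

>>> {"fn": "jog_arm", "kwargs": {
  "xyz": [
    [1, -0.2, 0]
  ],
  "yaw": [0]
}}

```text
t: 12.78
ee_pos: [538.7, -47.0, 20.4]
orientation: [3.092, -0.325, 0.07]
ft_force: [-2.4, 0.7, 1.6]
width: 43.3
```

```bash
python3 -c "
from h import *
loc()"
```

```text
t 12.78 tcp [538.67 -47.04  20.42] yaw -0.2086 f [-2.4  0.7  1.6] mom [0.12 0.3  0.  ] w 43.3 z [ 0.042 -0.036 -0.998]
-25.578940951510305 0.4858429419970884
```

>>> {"fn": "jog_arm", "kwargs": {
  "xyz": [
    [1, -0.2, 0]
  ],
  "yaw": [0]
}}

```text
t: 12.87
ee_pos: [538.9, -47.1, 20.4]
orientation: [3.093, -0.325, 0.068]
ft_force: [-4.8, 2.3, 7.0]
width: 43.5
```

```bash
python3 -c "
from h import *
loc()"
```

```text
t 12.87 tcp [538.87 -47.09  20.41] yaw -0.2086 f [-4.8  2.3  7. ] mom [ 0.45  0.75 -0.05] w 43.5 z [ 0.04  -0.036 -0.999]
-25.377948397083788 0.48446497435022834
```

>>> {"fn": "jog_arm", "kwargs": {
  "xyz": [
    [1, -0.2, 0]
  ],
  "yaw": [0]
}}

```text
t: 12.95
ee_pos: [538.9, -47.1, 20.4]
orientation: [3.093, -0.325, 0.065]
ft_force: [-5.1, 2.8, 6.1]
width: 43.7
```

```bash
python3 -c "
from h import *
loc()"
```

```text
t 12.95 tcp [538.87 -47.08  20.4 ] yaw -0.2087 f [-5.1  2.8  6.1] mom [0.42 0.68 0.01] w 43.7 z [ 0.038 -0.035 -0.999]
-25.382002486655942 0.48397330165637087
```

Run:
```python
from h import *
S=ctrl.get_image("scene");T=ctrl.get_image("top");pose()
a=cv2.resize(S["img"][170:270,190:310],None,fx=6,fy=6,interpolation=cv2.INTER_CUBIC);cv2.imwrite("pics/s7.png",a)
cv2.imwrite("pics/t7.png",cv2.resize(T["img"][150:250,215:335],None,fx=6,fy=6,interpolation=cv2.INTER_CUBIC))
```

```text
t 13.05 tcp [538.89 -47.07  20.41] yaw -0.2087 f [-4.3  0.5  6.6] mom [0.42 0.68 0.01] w 43.6 z [ 0.038 -0.035 -0.999]
```

View pics/s7.png

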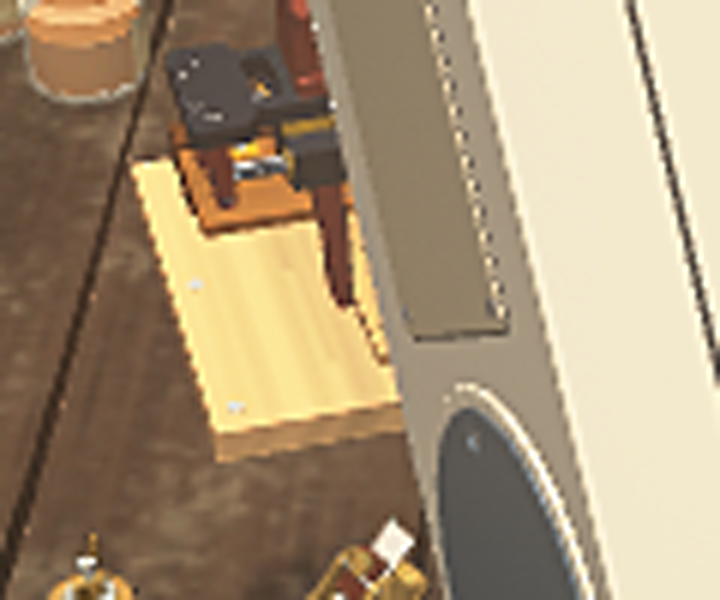

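View pics/t7.png

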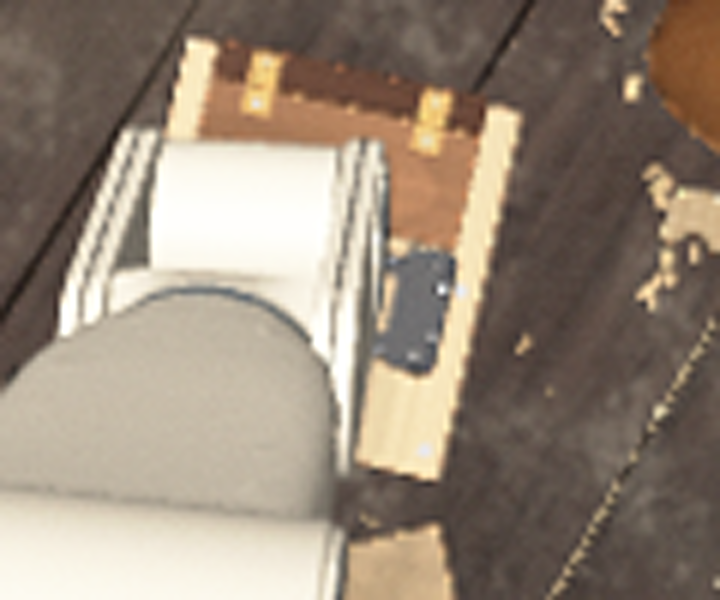

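Run:
```python
from h import *
S=ctrl.get_image("scene");a=-.208;c,s=np.cos(a),np.sin(a)
for u0 in(-15,-17,-19):
  for u,v,z in((-70,22,26),(-70,22,18),(-20,22,26)):
    u2=u+u0;print(u0,u,z,((proj(S,[563.6+c*u2-s*v,-52.8+s*u2+c*v,z])-[190,170]+.5)*6).round(0))
b=cv2.imread("pics/s4.png")
cv2.imwrite("pics/s7z.png",cv2.resize(S["img"][215:240,240:265],None,fx=24,fy=24,interpolation=cv2.INTER_CUBIC))
```

```text
-15 -70 26 [382. 359.]
-15 -70 18 [383. 373.]
-15 -20 26 [356. 295.]
-17 -70 26 [383. 361.]
-17 -70 18 [384. 376.]
-17 -20 26 [357. 297.]
-19 -70 26 [384. 364.]
-19 -70 18 [385. 379.]
-19 -20 26 [358. 300.]
```

View pics/s7z.png

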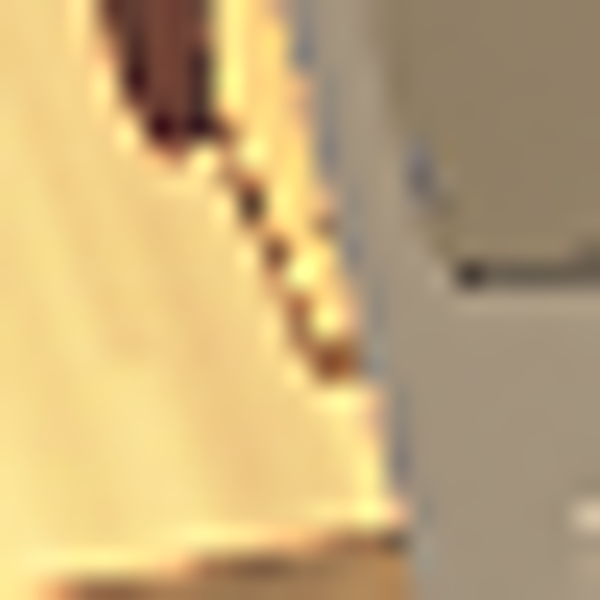

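Run:
```python
from h import *
S=ctrl.get_image("scene");a=-.208;c,s=np.cos(a),np.sin(a)
W=lambda u,v,z:[563.6+c*u-s*v,-52.8+s*u+c*v,z]
z=cv2.resize(S["img"][180:260,205:275],None,fx=8,fy=8,interpolation=cv2.INTER_CUBIC)
def D(z,P,col):
    q=np.array([(proj(S,X)-[205,180]+.5)*8 for X in P]).astype(int);cv2.polylines(z,[q],False,col,1)
def all(z,u0):
    D(z,[W(110,100,18),W(-110,100,18),W(-110,100,0),W(-110,-20,0)],(0,0,255));D(z,[W(-110,100,18),W(-110,-20,18)],(0,0,255))
    D(z,[W(90,80,36),W(20,80,36),W(20,-20,36)],(255,0,0));D(z,[W(20,80,28),W(20,-20,28)],(255,0,0))
    D(z,[W(u0+20,22,26),W(u0-70,22,26),W(u0-70,-22,26)],(0,200,0));D(z,[W(u0-70,22,26),W(u0-70,22,18),W(u0-70,-22,18)],(0,200,0))
all(z,-15);cv2.imwrite("pics/s8.png",z)
b=cv2.imread("pics/s4.png") # 4x of [150:290,150:350]
b=cv2.resize(b,None,fx=.25,fy=.25,interpolation=cv2.INTER_AREA)
b=cv2.resize(b[30:110,55:125],None,fx=8,fy=8,interpolation=cv2.INTER_CUBIC);all(b,-82);cv2.imwrite("pics/s8b.png",b)
```

```text
(no output)
```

View pics/s8.png

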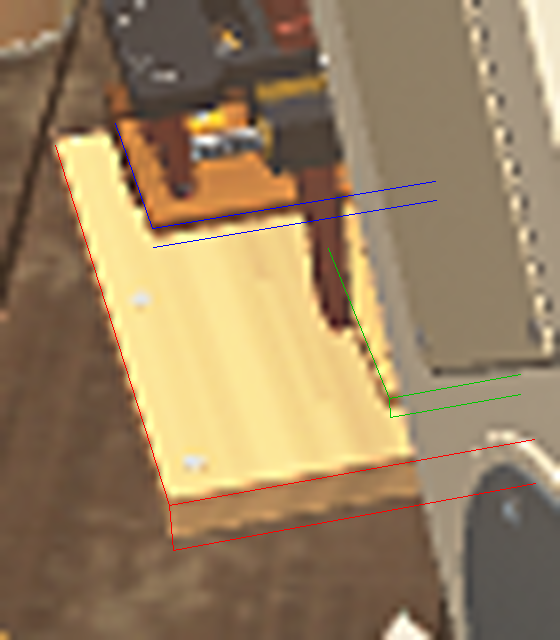

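View pics/s8b.png

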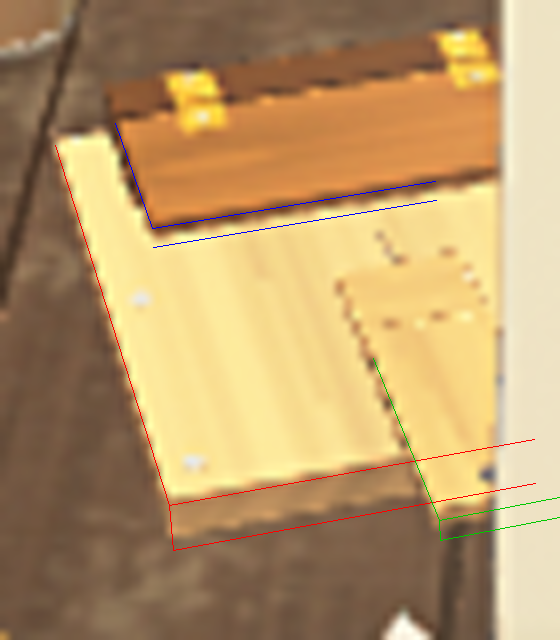

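>>> {"fn": "jog_arm", "kwargs": {
  "xyz": [
    [0.8, -0.2, -0.5],
    [0.8, -0.2, -0.8]
  ],
  "yaw": [0, 0]
}}

```text
t: 13.32
ee_pos: [538.9, -47.1, 20.4]
orientation: [3.093, -0.325, 0.061]
ft_force: [-8.0, 1.5, 20.5]
width: 43.5
```

```bash
python3 -c "
from h import *
loc()
ctrl.get_image('top');pose();ctrl.get_image('top');pose()"
```

```text
t 13.32 tcp [538.95 -47.09  20.38] yaw -0.2088 f [-8.   1.5 20.5] mom [ 0.43  1.14 -0.05] w 43.5 z [ 0.035 -0.035 -0.999]
-25.300976952854423 0.49381002399082086
t 13.37 tcp [538.9  -47.08  20.37] yaw -0.2089 f [-6.4  3.6 15.3] mom [0.45 0.94 0.02] w 43.6 z [ 0.035 -0.035 -0.999]
t 13.42 tcp [538.87 -47.07  20.37] yaw -0.2088 f [-7.   1.4 16. ] mom [ 0.42  0.97 -0.02] w 44.0 z [ 0.035 -0.035 -0.999]
```

>>> {"fn": "jog_arm", "kwargs": {
  "xyz": [
    [0.4, -0.1, -0.4]
  ],
  "yaw": [0]
}}

```text
t: 13.5
ee_pos: [538.9, -47.1, 20.5]
orientation: [3.093, -0.325, 0.06]
ft_force: [-1.1, 0.9, 1.3]
width: 43.3
```

```bash
python3 -c "
from h import *
loc()
for i in range(6): ctrl.get_image('top');pose()"
```

```text
t 13.50 tcp [538.86 -47.06  20.45] yaw -0.2088 f [-1.1  0.9  1.3] mom [ 0.18  0.17 -0.  ] w 43.3 z [ 0.035 -0.035 -0.999]
-25.396440426569445 0.5047702723616866
t 13.55 tcp [538.84 -47.05  20.39] yaw -0.2087 f [-5.   2.1 10.7] mom [ 0.34  0.55 -0.01] w 43.5 z [ 0.035 -0.035 -0.999]
t 13.60 tcp [538.84 -47.07  20.38] yaw -0.2089 f [-3.5  1.   9.9] mom [ 0.3   0.6  -0.03] w 43.5 z [ 0.035 -0.035 -0.999]
t 13.65 tcp [538.9  -47.07  20.41] yaw -0.2089 f [-4.3  1.3  9.7] mom [0.35 0.58 0.06] w 43.9 z [ 0.035 -0.035 -0.999]
t 13.70 tcp [538.91 -47.07  20.41] yaw -0.2089 f [-4.2  1.   8.8] mom [0.36 0.61 0.01] w 43.6 z [ 0.035 -0.035 -0.999]
t 13.75 tcp [538.88 -47.07  20.41] yaw -0.2089 f [-4.1  1.4  8.9] mom [ 0.37  0.53 -0.01] w 43.7 z [ 0.035 -0.035 -0.999]
t 13.80 tcp [538.87 -47.04  20.4 ] yaw -0.2088 f [-5.   1.4  9.2] mom [ 0.4   0.56 -0.04] w 43.3 z [ 0.035 -0.035 -0.999]
```

>>> {"fn": "jog_arm", "kwargs": {
  "xyz": [
    [0.3, -0.1, -0.8],
    [0.3, -0.1, -0.8],
    [0.3, -0.1, -0.8],
    [0.3, -0.1, -0.8],
    [0.3, -0.1, -0.8],
    [0.3, -0.1, -0.8],
    [0.3, -0.1, -0.8],
    [0.3, -0.1, -0.8],
    [0.3, -0.1, -0.8],
    [0.3, -0.1, -0.8]
  ],
  "yaw": [0, 0, 0, 0, 0, 0, 0, 0, 0, 0]
}}

```text
t: 14.63
ee_pos: [538.9, -47.1, 20.4]
orientation: [3.093, -0.325, 0.054]
ft_force: [-5.7, 1.1, 14.3]
width: 43.5
```

```bash
python3 -c "
from h import *
loc()
for i in range(3): ctrl.get_image('top');pose()"
```

```text
t 14.63 tcp [538.9  -47.07  20.4 ] yaw -0.2091 f [-5.7  1.1 14.3] mom [0.38 0.79 0.01] w 43.5 z [ 0.031 -0.034 -0.999]
-25.34775957704313 0.5100512444286993
t 14.68 tcp [538.87 -47.07  20.38] yaw -0.2091 f [-5.7  2.4 13.6] mom [0.34 0.77 0.06] w 43.7 z [ 0.031 -0.035 -0.999]
t 14.73 tcp [538.86 -47.05  20.39] yaw -0.2091 f [-6.4  1.6 14.4] mom [0.32 0.73 0.03] w 43.5 z [ 0.031 -0.035 -0.999]
t 14.78 tcp [538.87 -47.06  20.37] yaw -0.2091 f [-6.   1.9 14.1] mom [ 0.38  0.73 -0.  ] w 43.8 z [ 0.031 -0.035 -0.999]
```

>>> {"fn": "jog_arm", "kwargs": {
  "xyz": [
    [0, 0, 0],
    [0, 0, 0],
    [0, 0, -0.2],
    [0, 0, -0.2],
    [0, 0, -0.3]
  ],
  "yaw": [0, 0, 0, 0, 0],
  "gripper": 0.0
}}

```text
t: 15.2
ee_pos: [539.8, -47.2, 19.8]
orientation: [3.093, -0.325, 0.058]
ft_force: [-0.6, -0.3, 1.7]
width: 73.1
```

>>> {"fn": "jog_arm", "kwargs": {
  "xyz": [
    [0, 0, -0.8],
    [0, 0, -0.8],
    [0, 0, -0.8],
    [0, 0, -0.8]
  ],
  "yaw": [0, 0, 0, 0]
}}

```text
t: 15.53
ee_pos: [539.8, -50.4, 19.8]
orientation: [3.09, -0.322, 0.057]
ft_force: [-2.6, 4.1, 12.1]
width: 87.8
```

```bash
python3 -c "
from h import *
loc()"
```

```text
t 15.53 tcp [539.84 -50.44  19.79] yaw -0.2069 f [-2.6  4.1 12.1] mom [1.31 0.54 0.15] w 87.8 z [ 0.033 -0.038 -0.999]
-23.739158014866963 -2.6019378502634467
```

>>> {"fn": "jog_arm", "kwargs": {
  "xyz": [
    [0, 0.5, -1.2],
    [0, 0.5, -1.2],
    [0, 0.5, -1.2],
    [0, 0.5, -1.2],
    [0, 0.5, -1.2],
    [0, 0.5, -1.2]
  ],
  "yaw": [0, 0, 0, 0, 0, 0]
}}

```text
t: 16.03
ee_pos: [539.9, -50.3, 19.8]
orientation: [3.087, -0.32, 0.058]
ft_force: [-5.8, -3.4, 17.1]
width: 87.9
```

```bash
python3 -c "
from h import *
loc()"
```

```text
t 16.03 tcp [539.9  -50.27  19.84] yaw -0.2059 f [-5.8 -3.4 17.1] mom [0.22 0.9  0.11] w 87.9 z [ 0.034 -0.041 -0.999]
-23.70767633716379 -2.416921964963403
```

>>> {"fn": "jog_arm", "kwargs": {
  "xyz": [
    [0, 0, 1.5],
    [-0.7, 2.8, 0.3],
    [0, 0, 0]
  ],
  "yaw": [0, -0.15, 0],
  "gripper": 0.4
}}

```text
t: 16.28
ee_pos: [539.5, -47.6, 22.3]
orientation: [3.086, -0.325, 0.06]
ft_force: [-0.7, 0.2, -0.5]
width: 71.3
```

```bash
python3 -c "
from h import *
loc()"
```

```text
t 16.28 tcp [539.5  -47.62  22.27] yaw -0.2094 f [-0.7  0.2 -0.5] mom [0.1  0.   0.07] w 71.3 z [ 0.035 -0.042 -0.999]
-24.652633036742866 0.09080339683513558
```

>>> {"fn": "jog_arm", "kwargs": {
  "xyz": [
    [-0.1, 0.4, -0.5],
    [-0.2, 0, -0.2],
    [-0.2, 0, -0.2]
  ],
  "yaw": [0.1, 0, 0]
}}

```text
t: 16.53
ee_pos: [538.8, -46.8, 20.6]
orientation: [3.087, -0.322, 0.059]
ft_force: [0.3, -0.5, -0.1]
width: 53.4
```

```bash
python3 -c "
from h import *
loc()"
```

```text
t 16.53 tcp [538.83 -46.79  20.61] yaw -0.2071 f [ 0.3 -0.5 -0.1] mom [0.08 0.   0.05] w 53.4 z [ 0.034 -0.041 -0.999]
-25.47959079633267 0.7636229365925219
```

>>> {"fn": "jog_arm", "kwargs": {
  "xyz": [
    [0, -0.25, 0.5],
    [-0.2, 0, 0.1],
    [-0.2, 0, 0],
    [-0.2, 0, -0.1]
  ],
  "yaw": [-0.1, 0, 0, 0],
  "gripper": 1.0
}}

```text
t: 16.87
ee_pos: [538.3, -47.0, 20.7]
orientation: [3.086, -0.325, 0.059]
ft_force: [0.3, -0.2, 2.7]
width: 43.6
```

```bash
python3 -c "
from h import *
loc()"
```

```text
t 16.87 tcp [538.34 -46.96  20.69] yaw -0.2088 f [ 0.3 -0.2  2.7] mom [ 0.14 -0.   -0.01] w 43.6 z [ 0.034 -0.041 -0.999]
-25.91721927258944 0.4971797722057654
```

>>> {"fn": "jog_arm", "kwargs": {
  "xyz": [
    [0.8, -0.2, 0],
    [0.8, -0.2, -0.1],
    [0.8, -0.2, -0.3],
    [0.8, -0.2, -0.5]
  ],
  "yaw": [0, 0, 0, 0]
}}

```text
t: 17.2
ee_pos: [538.4, -47.0, 20.6]
orientation: [3.087, -0.325, 0.049]
ft_force: [-5.5, 1.8, 14.9]
width: 43.3
```

```bash
python3 -c "
from h import *
loc()
for i in range(3): ctrl.get_image('top');pose()"
```

```text
t 17.20 tcp [538.42 -46.98  20.64] yaw -0.2092 f [-5.5  1.8 14.9] mom [0.39 0.88 0.02] w 43.3 z [ 0.027 -0.041 -0.999]
-25.84061926505927 0.4912957154929244
t 17.25 tcp [538.38 -47.    20.63] yaw -0.2093 f [-5.4  2.2 11.5] mom [0.4  0.72 0.06] w 43.7 z [ 0.027 -0.04  -0.999]
t 17.30 tcp [538.43 -47.01  20.65] yaw -0.2093 f [-5.4  2.1 10.3] mom [0.39 0.77 0.02] w 43.6 z [ 0.027 -0.041 -0.999]
t 17.35 tcp [538.43 -47.    20.66] yaw -0.2092 f [-3.9  2.7 11. ] mom [0.42 0.74 0.01] w 43.3 z [ 0.027 -0.041 -0.999]
```

>>> {"fn": "jog_arm", "kwargs": {
  "xyz": [
    [0.5, -0.1, 0.2],
    [1, -0.2, 0.1],
    [1, -0.2, -0.1],
    [1, -0.2, -0.1]
  ],
  "yaw": [0, 0, 0, 0]
}}

```text
t: 17.68
ee_pos: [538.4, -47.0, 20.6]
orientation: [3.087, -0.325, 0.038]
ft_force: [-6.6, 2.4, 12.8]
width: 43.3
```

```bash
python3 -c "
from h import *
loc()"
```

```text
t 17.68 tcp [538.41 -47.    20.63] yaw -0.2094 f [-6.6  2.4 12.8] mom [0.61 1.   0.02] w 43.3 z [ 0.02  -0.04  -0.999]
-25.84876787561439 0.46843568760119547
```

>>> {"fn": "jog_arm", "kwargs": {
  "xyz": [
    [0, 0, 0.8],
    [0, 0, 0.2]
  ],
  "yaw": [0, 0]
}}

```text
t: 17.85
ee_pos: [538.4, -47.0, 21.5]
orientation: [3.087, -0.325, 0.037]
ft_force: [-1.0, 0.7, -0.0]
width: 43.5
```

```bash
python3 -c "
from h import *
loc()"
```

```text
t 17.85 tcp [538.39 -46.97  21.54] yaw -0.2094 f [-1.   0.7 -0. ] mom [0.24 0.21 0.02] w 43.5 z [ 0.02  -0.04  -0.999]
-25.870712228300572 0.4971821147558941
```

>>> {"fn": "jog_arm", "kwargs": {
  "xyz": [
    [0.8, -0.2, 0]
  ],
  "yaw": [0]
}}

```text
t: 17.93
ee_pos: [538.4, -47.0, 21.3]
orientation: [3.087, -0.325, 0.035]
ft_force: [-5.7, 3.0, 0.9]
width: 43.6
```

```bash
python3 -c "
from h import *
loc()"
```

```text
t 17.93 tcp [538.42 -47.03  21.26] yaw -0.2095 f [-5.7  3.   0.9] mom [0.52 0.74 0.01] w 43.6 z [ 0.018 -0.039 -0.999]
-25.824247817921414 0.44729266909050913
```

>>> {"fn": "jog_arm", "kwargs": {
  "xyz": [
    [0.3, -0.1, -0.6],
    [0.3, -0.1, -0.5],
    [0.3, -0.1, -0.5],
    [0.3, -0.1, -0.5]
  ],
  "yaw": [0, 0, 0, 0]
}}

```text
t: 18.27
ee_pos: [538.4, -47.1, 20.7]
orientation: [3.087, -0.325, 0.03]
ft_force: [-5.6, 1.4, 9.8]
width: 43.5
```

```bash
python3 -c "
from h import *
loc()
for i in range(5): ctrl.get_image('top');pose()"
```

```text
t 18.27 tcp [538.37 -47.08  20.66] yaw -0.2096 f [-5.6  1.4  9.8] mom [0.62 0.81 0.02] w 43.5 z [ 0.015 -0.039 -0.999]
-25.866005396463713 0.3907229756421189
t 18.32 tcp [538.38 -47.05  20.65] yaw -0.2097 f [-6.   2.9 10.5] mom [0.56 0.87 0.09] w 43.5 z [ 0.015 -0.039 -0.999]
t 18.37 tcp [538.36 -47.07  20.65] yaw -0.2096 f [-5.7  2.2 10.2] mom [0.57 0.86 0.01] w 43.5 z [ 0.015 -0.039 -0.999]
t 18.42 tcp [538.39 -47.09  20.66] yaw -0.2097 f [-5.4  2.7 10.8] mom [0.52 0.82 0.11] w 43.8 z [ 0.015 -0.039 -0.999]
t 18.47 tcp [538.36 -47.06  20.65] yaw -0.2097 f [-5.8  2.3 11.6] mom [0.54 0.78 0.04] w 43.6 z [ 0.015 -0.039 -0.999]
t 18.52 tcp [538.34 -47.04  20.63] yaw -0.2096 f [-5.9  2.8 11.4] mom [0.52 0.83 0.12] w 43.3 z [ 0.015 -0.039 -0.999]
```

Run:
```python
from h import *
S=ctrl.get_image("scene");T=ctrl.get_image("top");pose()
cv2.imwrite("pics/s9.png",cv2.resize(S["img"][170:270,190:310],None,fx=6,fy=6,interpolation=cv2.INTER_CUBIC))
a=S["img"].astype(int);cv2.imwrite("pics/t9.png",T["img"])
```

```text
t 18.62 tcp [538.38 -47.06  20.65] yaw -0.2096 f [-5.7  3.  11.4] mom [0.51 0.84 0.03] w 43.7 z [ 0.015 -0.039 -0.999]
```

View pics/s9.png

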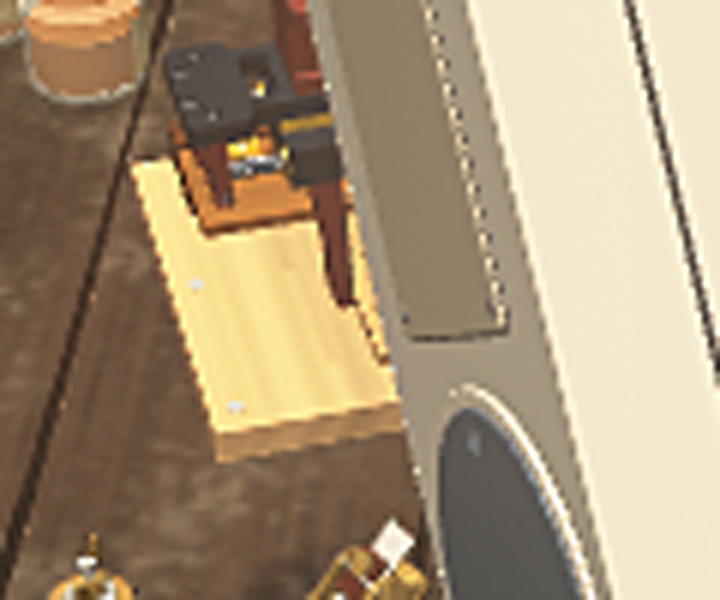

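View pics/t9.png

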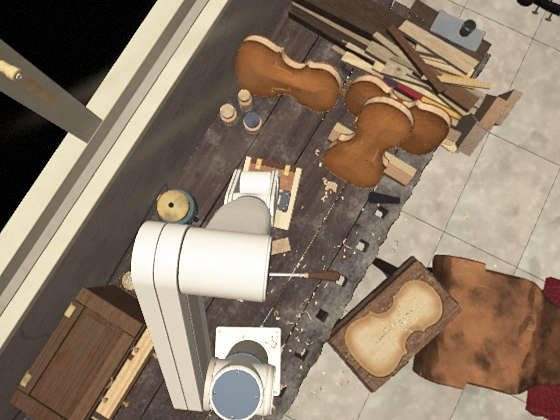

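The scene picture shows the strip's tail corner at zoom (385,360), where it was at the stop. The flap's front-left corner is still at (205,235), so the flap is down. The press is steady at about 11 N.

```bash
python3 -c "
from h import *
print(ctrl.close_job());pose()"
```

```text
the job is handed in; nothing more can be done
None
the job is handed in; nothing more can be done
```

I gripped the maple strip and slid its tongue under the flap until it met the stop bar. I handed the job in at about 18.6 s with the strip still gripped and pressed down on the bed.

**Last checks that passed**
- **Stop contact:** With the strip just clear of the bed, the push along the board was blocked at about 6 N, so the tongue was against the stop and not held back by friction.
- **Pressing force:** The last readings were about 10–11.5 N downwards, steady, with the grip at 43.6 mm.
- **Squareness and centring:** In the top view, before sliding it in, the strip's yaw matched the board's to within about 0.01 rad and it sat within about 0.5 mm of centre. After that I relied on the tool position, because the arm hid most of the strip.
- **Flap:** Its front edge looked unchanged from the first picture.
- **Bystanders:** I saw no bystander moved, though the arm hid the mug, spool clamp and plane in the last top view.

**What disagreed or went less well**
- **Tool tilt:** The tool picked up about 2° of tilt over the moves. I tried to level it by pressing the open fingers on the bed, which did not help. That also pushed the tool about 3 mm sideways, so I re-centred it and gripped again.
- **Flatness:** I could only judge this from forces and tool height. Neither showed the strip rolling, but the load sat towards its left edge.
- **Stop position:** Contact came 1.5 to 2 mm before the camera estimate, which is about the calibration error.
- **Scene camera:** It was about 1.3 pixels off. The shift was the same for the strip and the board.

I set the strip down and gripped it again several times on the bed. I let go of it twice while it was under the flap, before the final grip and press.

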